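# Find the heavy side of a drive wheel and hold it at the bottom

### The arm

A 6-joint arm with a two-finger parallel gripper is mounted at the origin on the work surface. World frame = base frame: x ahead of the robot, y to its left, z up, the work surface at z = 0. Lengths are in mm, angles in rad, forces in N, time in s.
With the tool pointing down it reaches from about 350 to 875 mm from the base axis. Payload 4.2 kg.
Tool frame: the origin (TCP) lies at the very end of the fingers, on their centre line; the grasp point (between the pads) lies 19 mm behind it (arm.grip_point_offset is the distance from the TCP to the grasp point, in mm); z points along the fingers, y is the direction in which the jaws open and shut (so a half turn about z gives the same grasp; the last joint's range is limited). The gripper opens to 85 mm and grips with 20 to 120 N. Pads are 22 mm wide; open, the fingers measure 114 mm over their backs; the gripper's body (76 mm by 85 mm) begins 54 mm behind the grasp point. The pads swing forward as they close: fully open they stand 13 mm farther back than shut.
Start: joints at [-1.011, 0.385, 0.008, 0, -1.194, -0.259], TCP at [185.193, -596.911, 231.312] pointing down, gripper open.
Joint ranges: [-3.14, 3.14], [-1.21, 2.06], [-1.07, 1.41], [-3.16, 2.05], [-2.99, -0.16], [-3.1, 3.1]. Speed limits (rad/s): [2.79, 2.79, 3.14, 3.14, 3.14, 3.14].

### API

Orientations are given as a unit quaternion [x, y, z, w].
In Python, from bench import arm gives the robot as it stands.
- The arm moves only by the tool drive_tool, never from a script. Its argument "steps" is a list of rows, each a list of 5 numbers: the shift along the tool's x, y, z in m, then the turn about the tool's z in degrees, then the finger opening in m, from 0 to 0.0854. A call has 1 to 20 rows; each row shifts and turns the commanded pose from where the row before left it, along the tool's axes as they then stand; what a row does not reach is not made up. A row lasts 1/10 s, in which the tool goes at most 50 mm and 8.59 degrees, less where a joint would pass 70% of its speed; a pose out of reach is approached as far as the arm can. A call is refused whole if a number of a shift passes 0.05 or a number of a turn 8.59, either way. A call with a gripper value outside its range is refused whole. The fingers move at their own pace and stop on an object; the grip force is fixed at half the most. Time passes only in rows, so rows that do not move let the fingers close. It gives the time, the measured TCP pose, the force and the opening at its end, in the units of the state.
- arm.read_state(): the state, without advancing time (a new reading comes with each control period).
- arm.get_image(name): name is "scene" or "top" or "wrist"; returns (picture, depth): 384x512x3 uint8, blue, green, red; 384x512 float32, mm along the optical axis (not along the pixel's ray), 0 where there is no reading.
- arm.camera_params(name): a dict with "K" (3x3 intrinsics, pixels), "world_to_cam" (4x4, takes a point from world to camera coordinates); the wrist camera has in their place "mount" (4x4, takes a point from camera to tool coordinates, whose origin is the TCP and whose axes are the flange's). Camera axes: x right, y up, looking along -z (the intrinsics and any distortion apply to the point x, -y, -z); pixel columns grow to the right and rows downward; lengths in mm; the calibration is good to about 2 mm. A picture is of the moment at which its call begins: read the wrist's pose just before it. camera_params takes no time and is no camera call.
- arm.job_done(): hands the job in, once; it reports no verdict.
The state is a dict: "clock": time; "joints": joint angles; "joint_vel": joint speeds; "joint_efforts": joint torques, N m; "position": TCP position; "ee_rot": TCP orientation; "contact_force": force on the tool from outside, world axes, zero at the start; "wrist_torque": the same for the moment, N m; "gripper_width": finger opening in mm.
Only numpy, scipy, OpenCV 4.12 (cv2) and the standard library are available. Lean on these libraries where they do the work, as an engineer would, in place of code of your own. Each camera call takes 0.05 s, during which the arm holds its last target.

### The job

The scroll saw's drive wheel on the green spin stand has a counterweight hidden behind its cover plates. Turn the wheel by hand to feel which side is the heavy one, bring the heavy side to the very bottom (within about 20 degrees), and finish while still gripping the wheel, holding it still there for marking. Leave the spanner, the jar and the wood block where they are.

Things in the scene. Friction and masses are not known exactly. Their poses are not given: they have to be found in the camera images.
- stand: green steel stand bolted to the bench (it cannot move): base plate 150 (along its x) x 130 x 12 mm, two uprights 14 mm thick and 130 mm high at x = +-55 mm, 28 mm wide near the top. Origin: centre of the underside, on the bench. A fixed axle along the stand's own x axis, 115 mm above the bench, carries the wheel midway between the uprights.
- wheel: round aluminium wheel, 170 mm diameter, 20 mm thick, flat parallel faces, steel hub 48 mm in diameter and 60 mm long. Origin: its centre, on the axle; x axis along the axle (the stand's x); z axis from the centre to the yellow paint mark, which says nothing about the heavy side. The outer 25 mm of both faces is plain: pinch the rim across its thickness from above and turn it part of the way at each grasp.
- axle (a point): middle of the axle, 115 mm above the bench, x along the axle. The wheel turns either way on it without stops; the bearings drag with about 0.32 N m, so the wheel stays where it is left. The hidden weight (0.45 kg, 55 mm from the axle, anywhere round the wheel but never starting at the bottom) adds up to 0.25 N m: turning is harder while the heavy side rises, easier while it sinks.
- mark (a point): yellow paint mark on the rim, 10 mm wide, 85 mm from the axle, across the rim and down both faces; only a reference for how far the wheel has turned
- spanner: steel spanner, 160 mm long, lying on the bench; leave it alone
- jar: clear jar with red cap, 54 mm diameter, 75 mm high, standing on the bench, origin at its underside; leave it alone
- block: light wood block 90 x 45 x 35 mm on the bench, origin at its underside; leave it alone
There are look-alikes about, which are no part of the job. Of the things that look like the stand, the middle-sized one is meant.

How it is judged (in metres and radians):
On the way:
1. the fingers turn the wheel (contact force between the fingers and wheel above 1 N and angular speed of wheel above 0.05 rad/s), for 0.05 s.
At the end, for the whole second after the job is handed in: The heavy side of the wheel is within 21 degrees of straight below the axle, the fingers are gripping the wheel (contact force above 2 N), and the wheel is still (under 0.1 rad/s) (height (world z) of heavy below 0.0637 m and contact force between the fingers and wheel above 2 N and angular speed of wheel below 0.1 rad/s); the arm keeps its last pose, push and grip.
It fails at once if the spanner is pushed away (distance of spanner from where it was at the start of the episode above 0.03 m).
It fails at once if the jar is pushed away (distance of jar from where it was at the start of the episode above 0.03 m).
It fails at once if the wood block is pushed away (distance of block from where it was at the start of the episode above 0.03 m).
It also fails if it takes over 67 s, if anything falls off the work surface, if the arm or the gripper's body presses on something with over 40 N, if the wrist force passes 120 N, or if a joint passes its speed limit or range.

## Working session

There is one attempt and no reset: what is moved stays moved. The work goes in short steps, Python scripts to look and compute and a tool call to move; the robot and the scene stay as the last step left them, time stands still between calls to the robot, and variables do not carry over. Pictures are saved under pics/ and viewed, and the job is handed in when it is done.

Besides the shell and the picture viewer there is one more tool, called after "Emit:" as name([rows], argument=value, ...), one row to a line, values as JSON. drive_tool: Moves the arm, as the interface text tells. Its arguments: {"type":"object","properties":{"steps":{"type":"array"}},"required":["steps"]}

```bash
ls; mkdir -p pics; cat > h.py <<'E'
import numpy as np, cv2
from bench import arm
def snap(n,f):
    s=arm.read_state(); im,d=arm.get_image(n); cv2.imwrite(f'pics/{f}.png',im); np.save(f'pics/{f}.npy',d)
    return s,im,d
def w(n,u,v,d):
    p=arm.camera_params(n);K=np.array(p['K']);T=np.linalg.inv(np.array(p['world_to_cam']))
    z=d[v,u]; c=np.array([(u-K[0,2])/K[0,0]*z,-(v-K[1,2])/K[1,1]*z,-z,1]); return (T@c)[:3]
E
python3 - <<'E'
from h import *
print(arm.read_state())
for n in['scene','top']:
    snap(n,n+'0'); print(arm.camera_params(n))
E
```

```text
pics
{'clock': 0.0, 'joints': array([-1.01139450e+00,  3.85587077e-01,  6.61192576e-03, -5.22658933e-04,
       -1.19400014e+00, -2.58614845e-01]), 'joint_vel': array([-0.00058975, -0.00039354, -0.00033408,  0.0002506 ,  0.0001204 ,
        0.00032509]), 'joint_efforts': array([ 5.66845192e-04, -3.92288911e+01,  1.88399827e+01,  4.18625951e+00,
       -4.74318804e-03,  1.31006553e-05]), 'position': array([ 185.02614632, -596.36471646,  230.19421346]), 'ee_rot': array([-1.49731768e-01,  9.88726025e-01,  1.09621549e-03, -2.10429854e-04]), 'contact_force': array([ 0.53159917, -0.22836411,  0.4345934 ]), 'wrist_torque': array([-0.0051308 ,  0.03067524,  0.00174444]), 'gripper_width': 85.2602968926792}
{'K': array([[378.21542271,   0.        , 250.87097479],
       [  0.        , 378.21542271, 194.60491103],
       [  0.        ,   0.        ,   1.        ]]), 'world_to_cam': array([[-8.21095456e-01,  5.70689012e-01, -1.07843983e-02,
         4.42548458e+02],
       [-3.67132844e-01, -5.13567591e-01,  7.75539685e-01,
         8.66694453e+01],
       [ 4.37053460e-01,  6.40751418e-01,  6.31206696e-01,
        -1.09375191e+03],
       [ 0.00000000e+00,  0.00000000e+00,  0.00000000e+00,
         1.00000000e+00]])}
{'K': array([[425.34577943,   0.        , 253.03392453],
       [  0.        , 425.34577943, 192.65524429],
       [  0.        ,   0.        ,   1.        ]]), 'world_to_cam': array([[ 2.13322892e-02, -9.99559179e-01,  2.06489905e-02,
        -4.32116201e+00],
       [ 9.80227798e-01,  2.49747006e-02,  1.96289907e-01,
        -5.59616937e+02],
       [-1.96719081e-01,  1.60534014e-02,  9.80328461e-01,
        -8.96689237e+02],
       [ 0.00000000e+00,  0.00000000e+00,  0.00000000e+00,
         1.00000000e+00]])}
```

View pics/scene0.png

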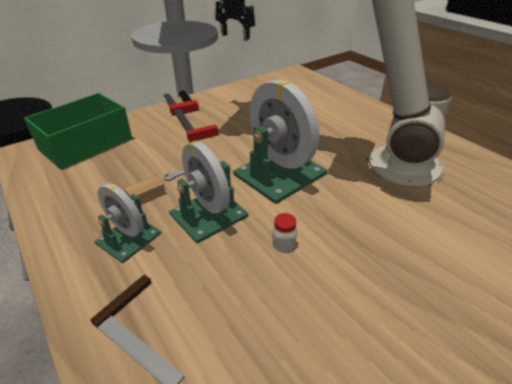

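View pics/top0.png

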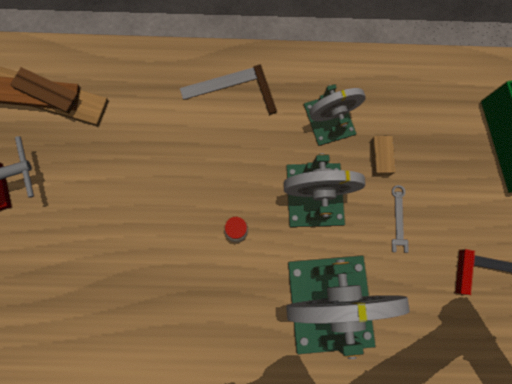

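The middle-sized stand is at top-picture (318,190), with its yellow mark at about (347,180). The spanner is at (399,220), the block at (384,155) and the jar at (236,229). Next I'll measure the wheel and stand.

```bash
cat >> h.py <<'E'
def cloud(n,d):
    p=arm.camera_params(n);K=np.array(p['K']);T=np.linalg.inv(np.array(p['world_to_cam']))
    v,u=np.mgrid[:d.shape[0],:d.shape[1]]
    c=np.stack([(u-K[0,2])/K[0,0]*d,-(v-K[1,2])/K[1,1]*d,-d,np.ones_like(d)],-1)
    return (c@T.T)[...,:3]
E
python3 - <<'E'
from h import *
for n in['top','scene']:
    im=cv2.imread(f'pics/{n}0.png');P=cloud(n,np.load(f'pics/{n}0.npy'))
    hsv=cv2.cvtColor(im,cv2.COLOR_BGR2HSV)
    r=(slice(145,232),slice(280,368)) if n=='top' else (slice(138,238),slice(166,250))
    p=P[r].reshape(-1,3);h=hsv[r].reshape(-1,3)
    g=(h[:,0]>60)&(h[:,0]<95)&(h[:,1]>90)
    b=p[g&(p[:,2]<18)&(p[:,2]>5)]
    print(n,len(b),b.mean(0),cv2.minAreaRect(b[:,:2].astype(np.float32)))
    yel=(h[:,0]>22)&(h[:,0]<35)&(h[:,1]>150)&(p[:,2]>60); print('yellow',np.round(p[yel][:20],0),p[yel].mean(0) if yel.any() else 0)
    gr=(h[:,1]<60)&(p[:,2]>145)
    q=p[gr]; print('rim',len(q),q.mean(0),q.min(0),q.max(0))
    m=cv2.minAreaRect(q[:,:2].astype(np.float32));print(m)
    gt=p[g&(p[:,2]>110)&(p[:,2]<140)];print('upr',len(gt))
    for c in gt[::max(1,len(gt)//12)]:print(np.round(c))
im,P=cv2.imread('pics/top0.png'),cloud('top',np.load('pics/top0.npy'))
for nm,r in dict(sp=(185,252,388,412),bl=(133,178,370,398),jar=(215,245,222,250)).items():
    p=P[r[0]:r[1],r[2]:r[3]].reshape(-1,3);q=p[p[:,2]>(4 if nm=='sp' else 20)];print(nm,q.min(0),q.max(0))
cv2.imwrite('pics/topz.png',cv2.resize(im[130:260,270:420],None,fx=5,fy=4.5,interpolation=cv2.INTER_CUBIC))
E
```

```text
top 648 [ 541.81691435 -133.67587162   12.21996913] ((568.4978637695312, -138.01597595214844), (145.51315307617188, 124.7553482055664), 2.721832275390625)
yellow [[ 581. -168.  194.]
 [ 578. -167.  197.]
 [ 579. -170.  194.]
 [ 579. -171.  195.]
 [ 576. -167.  198.]
 [ 577. -170.  195.]
 [ 577. -172.  194.]
 [ 575. -168.  194.]
 [ 575. -170.  193.]
 [ 576. -172.  192.]
 [ 572. -167.  198.]
 [ 573. -169.  196.]
 [ 573. -172.  195.]
 [ 571. -168.  195.]
 [ 571. -169.  196.]
 [ 571. -171.  195.]
 [ 570. -168.  192.]
 [ 569. -169.  196.]
 [ 570. -172.  193.]
 [ 570. -174.  193.]] [ 568.75194695 -169.531531    193.04472352]
rim 1023 [ 564.1868335 -128.1878597  186.5379929] [ 372.24837563 -213.95784915  145.02749043] [581.67279855  24.05192058 988.98636443]
((511.08111572265625, -65.62294006347656), (103.96707153320312, 313.77587890625), 38.808570861816406)
upr 134
[ 627. -123.  129.]
[ 625. -123.  128.]
[ 624. -124.  124.]
[ 623. -146.  129.]
[ 620. -144.  131.]
[ 620. -145.  126.]
[ 518. -136.  130.]
[ 516. -130.  132.]
[ 517. -153.  129.]
[ 514. -146.  132.]
[ 512. -140.  132.]
[ 510. -
[... 264 characters left out ...]
504 -212.9971339   145.11236683] [873.22178405 492.7761629  627.94055329]
((690.8501586914062, 155.4708251953125), (762.4663696289062, 82.355224609375), 67.76583862304688)
upr 64
[ 517. -147.  130.]
[ 519. -139.  130.]
[ 521. -131.  133.]
[ 519. -131.  129.]
[ 514. -130.  125.]
[ 517. -131.  114.]
[ 630. -143.  130.]
[ 630. -136.  132.]
[ 626. -130.  131.]
[ 622. -124.  130.]
[ 628. -123.  128.]
[ 627. -121.  124.]
[ 622. -123.  115.]
sp [ 372.24837563 -364.33754277    4.04411442] [597.03929972  24.05192058 988.98636443]
bl [ 372.24837563 -322.45014171   20.46672628] [709.644776    24.05192058 988.98636443]
jar [372.24837563  18.00537074  21.06378442] [503.66855734  68.98381662 988.98636443]
```

```bash
python3 -c "
import cv2;im=cv2.imread('pics/scene0.png');cv2.imwrite('pics/scz.png',cv2.resize(im[130:245,160:260],None,fx=5,fy=5,interpolation=cv2.INTER_CUBIC))"
```

```text
(no output)
```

View pics/topz.png

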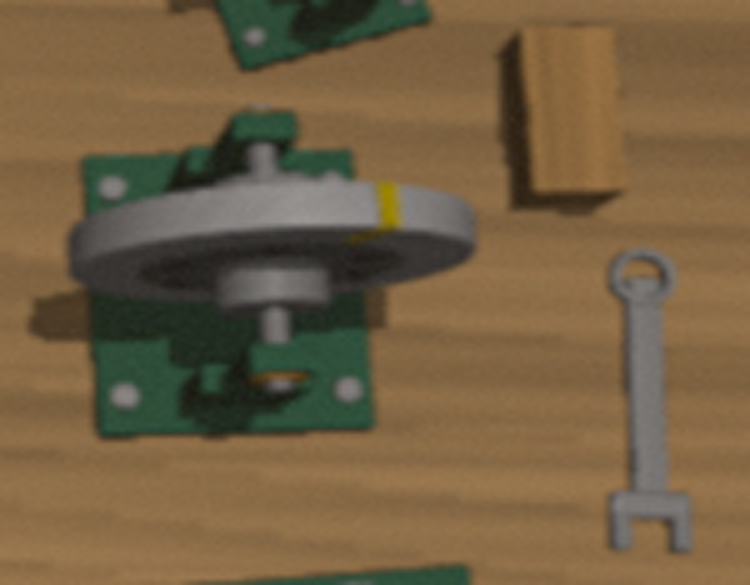

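View pics/scz.png

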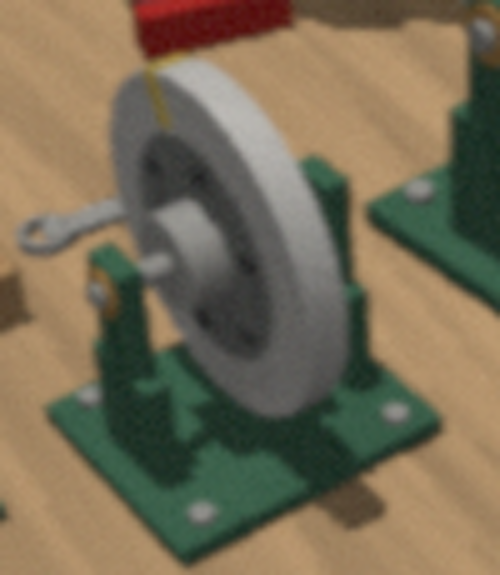

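```bash
python3 - <<'E'
from h import *
from scipy.spatial.transform import Rotation as R
from scipy.optimize import least_squares
Q=[]
for n in['top','scene']:
    im=cv2.imread(f'pics/{n}0.png');P=cloud(n,np.load(f'pics/{n}0.npy'))
    r=(slice(145,232),slice(280,368)) if n=='top' else (slice(138,238),slice(166,250))
    p=P[r].reshape(-1,3)
    big=P[240:360,270:420].reshape(-1,3) if n=='top' else None
    if big is not None:
        b=big[(big[:,2]>100)&(big[:,2]<500)];print('big',b.min(0),b.max(0))
    q=p[(p[:,2]>145)&(p[:,2]<210)&(abs(p[:,0]-570)<40)&(abs(p[:,1]+138)<95)]
    # rim surface vs face: fit
    def f(x,q=q):
        c=np.array([x[0],x[1],115]);a=np.array([np.cos(x[2]),np.sin(x[2]),0])
        d=q-c;s=d@a;rad=np.linalg.norm(d-np.outer(s,a),axis=1)
        e1=rad-85; face=(-1 if n=='top' else 1)
        e2=s-face*10
        return np.where(abs(e1)<abs(e2),e1,e2)
    o=least_squares(f,[570,-138,.05],loss='soft_l1');print(n,len(q),o.x,np.degrees(o.x[2]),np.abs(f(o.x)).mean())
s=arm.read_state();print(R.from_quat(s['ee_rot']).as_matrix())
E
```

```text
big [ 230.14963402 -281.01257105  100.13451354] [412.13547512 -58.11455839 272.68029968]
top 1115 [ 5.69543863e+02 -1.38993102e+02  5.41124949e-02] 3.10041757646827 0.7847357610897646
scene 977 [ 5.70545412e+02 -1.39416298e+02  5.55583430e-02] 3.183258573173929 0.6936684562316772
[[-9.55165016e-01 -2.96073176e-01 -6.83514973e-04]
 [-2.96073946e-01  9.55163235e-01  1.84768454e-03]
 [ 1.05818544e-04  1.96721461e-03 -9.99998059e-01]]
```

Emit:
drive_tool([
  [0,0,-0.015,-8.43,0.085],
  [0,0,-0.015,-8.43,0.085],
  [0,0,-0.015,-8.43,0.085],
  [0,0,-0.015,-8.43,0.085],
  [0,0,-0.015,-8.43,0.085],
  [0,0,-0.015,-8.43,0.085],
  [0,0,-0.015,-8.43,0.085],
  [0,0,-0.015,-8.43,0.085],
  [0,0,0,-8.43,0.085],
])

```text
clock: 1.0
position: [185.3, -597.6, 353.4]
ee_rot: [0.728, -0.685, 0.002, 0.001]
contact_force: [0.0, 0.3, 0.2]
gripper_width: 85.1
```

Emit:
drive_tool([
  [-0.027,-0.0255,0,0,0.085],
  [-0.027,-0.0255,0,0,0.085],
  [-0.027,-0.0255,0,0,0.085],
  [-0.027,-0.0255,0,0,0.085],
  [-0.027,-0.0255,0,0,0.085],
  [-0.027,-0.0255,0,0,0.085],
  [-0.027,-0.0255,0,0,0.085],
  [-0.027,-0.0255,0,0,0.085],
  [-0.027,-0.0255,0,0,0.085],
  [-0.027,-0.0255,0,0,0.085],
  [-0.027,-0.0255,0,0,0.085],
  [-0.027,-0.0255,0,0,0.085],
  [-0.027,-0.0255,0,0,0.085],
  [-0.027,-0.0255,0,0,0.085],
  [-0.027,-0.0255,0,0,0.085],
  [-0.027,-0.0255,0,0,0.085],
  [0,0,0,0,0.085],
  [0,0,0,0,0.085],
])

```text
clock: 2.8
position: [569.3, -142.7, 350.3]
ee_rot: [0.727, -0.687, -0.001, 0.001]
contact_force: [0.1, -0.8, 0.4]
gripper_width: 85.1
```

```bash
cat >> h.py <<'E'
from scipy.spatial.transform import Rotation as Rot
C=np.array([570,-139.,115]);A=np.array([np.cos(.0545),np.sin(.0545),0]);H=np.array([np.sin(.0545),-np.cos(.0545),0]) # H ~ tool x (world -y)
def st():
    s=arm.read_state();M=Rot.from_quat(s['ee_rot']).as_matrix()
    d=s['position']-C; print('t',round(s['clock'],2),'pos',s['position'].round(1),'h,a,z',(d@H).round(1),(d@A).round(1),d[2].round(1),'w',round(s['gripper_width'],1))
    print('yang',np.degrees(np.arctan2(M[1,1],M[0,1])).round(2),'zt',M[:,2].round(3),'F',s['contact_force'].round(1),'T',s['wrist_torque'].round(2),'j',s['joints'].round(2))
    return s
E
python3 -c "
from h import *
st();snap('wrist','w1');print(arm.camera_params('wrist')['mount'])"
```

```text
t 2.8 pos [ 569.3 -142.7  350.3] h,a,z 3.7 -0.9 235.3 w 85.1
yang -176.81 zt [-0.002  0.    -1.   ] F [ 0.1 -0.8  0.4] T [-0.04  0.02  0.05] j [ 0.03  0.26  0.13 -0.   -1.44  0.03]
[[ 3.75062122e-04  9.66129075e-01  2.58059045e-01  6.31086829e+01]
 [ 9.99999894e-01 -2.93648663e-04 -3.54025842e-04 -9.50433211e-01]
 [-2.66255966e-04  2.58059150e-01 -9.66129083e-01 -1.42620794e+02]
 [ 0.00000000e+00  0.00000000e+00  0.00000000e+00  1.00000000e+00]]
```

View pics/w1.png

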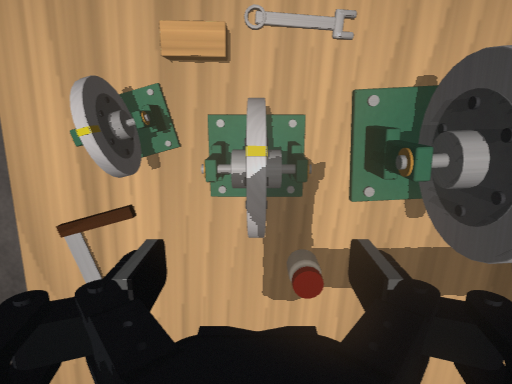

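Emit:
drive_tool([
  [-0.004,-0.001,0.02,0,0.085],
  [0,0,0.03,0,0.07],
  [0,0,0.03,0,0.06],
  [0,0,0.03,0,0.06],
  [0,0,0.03,0,0.06],
  [0,0,0.02,0,0.06],
  [0,0,0.019,0,0.06],
  [0,0,0,0,0.06],
  [0,0,0,0,0.06],
])

```text
clock: 3.75
position: [569.8, -140.3, 173.0]
ee_rot: [0.726, -0.688, 0.0, 0.0]
contact_force: [-0.3, -0.3, 0.9]
gripper_width: 60.3
```

```bash
python3 -c "
from h import *
st()"
```

```text
t 3.75 pos [ 569.8 -140.3  173. ] h,a,z 1.3 -0.2 58.0 w 60.3
yang -176.95 zt [ 0.    -0.001 -1.   ] F [-0.3 -0.3  0.9] T [ 0.04 -0.02  0.01] j [ 0.03  0.37 -0.17  0.   -1.03  0.02]
```

Emit:
drive_tool([
  [-0.001,0,0.001,0,0.06],
  [0,0,0,0,0.03],
  [0,0,0,0,0.0],
  [0,0,0,0,0.0],
  [0,0,0,0,0.0],
  [0,0,0,0,0.0],
  [0,0,0,0,0.0],
  [0,0,0,0,0.0],
])

```text
clock: 4.55
position: [570.0, -138.4, 172.1]
ee_rot: [0.726, -0.688, 0.0, -0.0]
contact_force: [-1.5, 1.5, 5.7]
gripper_width: 19.1
```

```bash
python3 -c "
from h import *
st()
R=76
import numpy as np
for step in (3,):
  for a0 in range(0,57,step):
    a,b=np.radians([a0,a0+step]); print(a0+step, round(R*(np.sin(b)-np.sin(a)),1), round(-R*(np.cos(b)-np.cos(a)),1))
"
```

```text
t 4.55 pos [ 570.  -138.4  172.1] h,a,z -0.6 0.1 57.1 w 19.1
yang -176.88 zt [ 0.001 -0.    -1.   ] F [-1.5  1.5  5.7] T [ 0.31  0.55 -0.01] j [ 0.04  0.37 -0.18  0.   -1.03  0.02]
3 4.0 0.1
6 4.0 0.3
9 3.9 0.5
12 3.9 0.7
15 3.9 0.9
18 3.8 1.1
21 3.8 1.3
24 3.7 1.5
27 3.6 1.7
30 3.5 1.9
33 3.4 2.1
36 3.3 2.3
39 3.2 2.4
42 3.0 2.6
45 2.9 2.7
48 2.7 2.9
51 2.6 3.0
54 2.4 3.2
57 2.3 3.3
```

Emit:
drive_tool([
  [0.004,0,0.0001,0,0],
  [0.004,0,0.0003,0,0],
  [0.0039,0,0.0005,0,0],
  [0.0039,0,0.0007,0,0],
])

```text
clock: 4.95
position: [570.8, -151.0, 170.8]
ee_rot: [0.726, -0.687, -0.001, -0.002]
contact_force: [-3.8, 12.3, 8.5]
gripper_width: 19.3
```

```bash
cat >> h.py <<'E'
def tq(tag=''):
    s=arm.read_state();p=s['position'];F=s['contact_force'];T=s['wrist_torque']
    g=p+np.array([0,0,19.]);d=g-C;phi=np.degrees(np.arctan2(d@H,d[2]));rad=np.hypot(d@H,d[2])
    tang=np.cos(np.radians(phi))*H-np.sin(np.radians(phi))*np.array([0,0,1.]);radv=np.sin(np.radians(phi))*H+np.cos(np.radians(phi))*np.array([0,0,1.])
    print(tag,'t %.2f phi %.1f rad %.1f Ft %.2f Fr %.2f rF %.3f'%(s['clock'],phi,rad,F@tang,F@radv,rad/1000*(F@tang)),'T.A %.3f'%(T@A),'F',F.round(2),'T',T.round(3),'w',round(s['gripper_width'],1))
    open('log.txt','a').write(repr((tag,s['clock'],phi,p.tolist(),F.tolist(),T.tolist()))+'\n')
E
python3 -c "
from h import *
tq('f')"
```

```text
f t 4.95 phi 9.1 rad 75.8 Ft -13.66 Fr 6.40 rF -1.036 T.A 3.774 F [-3.84 12.29  8.48] T [3.714 1.199 0.024] w 19.3
```

Emit:
drive_tool([
  [0.0039,0,0.0009,0,0],
  [0.0038,0,0.0011,0,0],
  [0.0038,0,0.0013,0,0],
  [0.0037,0,0.0015,0,0],
])

```text
clock: 5.35
position: [571.6, -166.8, 166.5]
ee_rot: [0.726, -0.687, -0.001, -0.002]
contact_force: [-3.6, 9.8, 9.6]
gripper_width: 19.1
```

```bash
python3 -c "
from h import *
tq('f')"
```

```text
f t 5.35 phi 21.5 rad 75.8 Ft -12.85 Fr 5.30 rF -0.974 T.A 3.351 F [-3.57  9.83  9.65] T [ 3.291  1.209 -0.037] w 19.1
```

Emit:
drive_tool([
  [0.0036,0,0.0017,0,0],
  [0.0035,0,0.0019,0,0],
  [0.0034,0,0.0021,0,0],
  [0.0033,0,0.0023,0,0],
])

```text
clock: 5.75
position: [572.4, -181.4, 159.1]
ee_rot: [0.726, -0.687, -0.0, -0.001]
contact_force: [-5.1, 6.6, 13.1]
gripper_width: 19.4
```

```bash
python3 -c "
from h import *
tq('f')"
```

```text
f t 5.75 phi 34.0 rad 76.0 Ft -12.96 Fr 7.03 rF -0.986 T.A 2.750 F [-5.06  6.56 13.07] T [ 2.675  1.436 -0.041] w 19.4
```

Emit:
drive_tool([
  [0.0032,0,0.0024,0,0],
  [0.003,0,0.0026,0,0],
  [0.0029,0,0.0027,0,0],
  [0.0027,0,0.0029,0,0],
])

```text
clock: 6.15
position: [573.1, -194.1, 149.0]
ee_rot: [0.726, -0.687, 0.0, -0.001]
contact_force: [-4.6, 6.0, 16.5]
gripper_width: 18.9
```

```bash
python3 -c "
from h import *
tq('f');snap('wrist','w2');snap('top','t2')"
```

```text
f t 6.15 phi 46.2 rad 76.5 Ft -16.23 Fr 6.98 rF -1.242 T.A 2.617 F [-4.58  5.96 16.55] T [2.537e+00 1.543e+00 2.000e-03] w 18.9
```

View pics/w2.png

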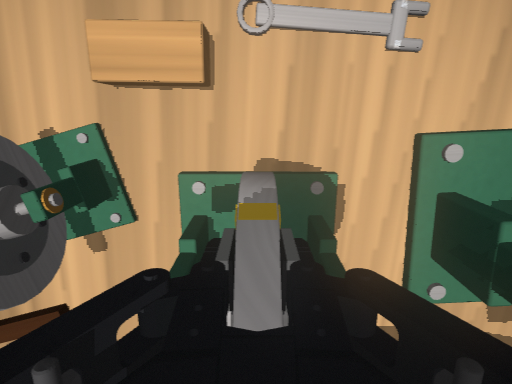

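Emit:
drive_tool([
  [-0.0027,0,-0.0029,0,0],
  [-0.0029,0,-0.0027,0,0],
  [-0.003,0,-0.0026,0,0],
  [-0.0032,0,-0.0024,0,0],
])

```text
clock: 6.65
position: [572.6, -185.3, 155.9]
ee_rot: [0.726, -0.688, 0.001, 0.001]
contact_force: [1.4, -7.7, -5.0]
gripper_width: 18.9
```

```bash
python3 -c "
from h import *
tq('b')"
```

```text
b t 6.65 phi 37.7 rad 75.8 Ft 9.18 Fr 0.76 rF 0.696 T.A -2.976 F [ 1.42 -7.66 -5.02] T [-2.951 -0.548 -0.056] w 18.9
```

Emit:
drive_tool([
  [-0.0033,0,-0.0023,0,0],
  [-0.0034,0,-0.0021,0,0],
  [-0.0035,0,-0.0019,0,0],
  [-0.0036,0,-0.0017,0,0],
])

```text
clock: 7.05
position: [571.8, -171.3, 163.8]
ee_rot: [0.726, -0.688, 0.001, 0.001]
contact_force: [2.3, -8.1, -4.8]
gripper_width: 18.9
```

```bash
python3 -c "
from h import *
tq('b')"
```

```text
b t 7.05 phi 25.5 rad 75.1 Ft 9.47 Fr -0.82 rF 0.712 T.A -2.820 F [ 2.31 -8.08 -4.82] T [-2.789 -0.641  0.063] w 18.9
```

Emit:
drive_tool([
  [-0.0037,0,-0.0015,0,0],
  [-0.0038,0,-0.0013,0,0],
  [-0.0038,0,-0.0011,0,0],
  [-0.0039,0,-0.0009,0,0],
])

```text
clock: 7.45
position: [571.0, -156.2, 168.8]
ee_rot: [0.726, -0.688, 0.001, 0.001]
contact_force: [1.6, -7.5, -2.7]
gripper_width: 19.3
```

```bash
python3 -c "
from h import *
tq('b')"
```

```text
b t 7.45 phi 13.3 rad 74.8 Ft 7.99 Fr -0.90 rF 0.598 T.A -2.483 F [ 1.57 -7.49 -2.72] T [-2.459 -0.5    0.077] w 19.3
```

Emit:
drive_tool([
  [-0.0039,0,-0.0007,0,0],
  [-0.0039,0,-0.0005,0,0],
  [-0.004,0,-0.0003,0,0],
  [-0.004,0,-0.0001,0,0],
])

```text
clock: 7.85
position: [570.2, -140.7, 170.8]
ee_rot: [0.726, -0.688, 0.001, 0.002]
contact_force: [1.8, -9.1, -0.2]
gripper_width: 19.4
```

```bash
python3 -c "
from h import *
tq('b')"
```

```text
b t 7.85 phi 1.3 rad 74.8 Ft 9.19 Fr -0.03 rF 0.688 T.A -3.222 F [ 1.76 -9.11 -0.24] T [-3.203 -0.429 -0.017] w 19.4
```

Emit:
drive_tool([
  [-0.004,0,0.0001,0,0],
  [-0.004,0,0.0003,0,0],
  [-0.0039,0,0.0005,0,0],
  [-0.0039,0,0.0007,0,0],
])

```text
clock: 8.25
position: [569.3, -125.2, 169.8]
ee_rot: [0.726, -0.688, 0.002, 0.002]
contact_force: [0.0, -8.0, 0.4]
gripper_width: 19.1
```

```bash
python3 -c "
from h import *
tq('b')"
```

```text
b t 8.25 phi -10.6 rad 75.1 Ft 7.93 Fr -1.08 rF 0.596 T.A -2.813 F [ 0.02 -8.01  0.4 ] T [-2.811 -0.114  0.056] w 19.1
```

Emit:
drive_tool([
  [-0.0039,0,0.0009,0,0],
  [-0.0038,0,0.0011,0,0],
  [-0.0038,0,0.0013,0,0],
  [-0.0037,0,0.0015,0,0],
])

```text
clock: 8.65
position: [568.5, -110.0, 165.7]
ee_rot: [0.726, -0.687, 0.002, 0.002]
contact_force: [-0.2, -9.2, 4.4]
gripper_width: 19.2
```

```bash
python3 -c "
from h import *
tq('b')"
```

```text
b t 8.65 phi -22.6 rad 75.5 Ft 10.16 Fr 0.56 rF 0.768 T.A -3.223 F [-0.24 -9.19  4.43] T [-3.234  0.119  0.069] w 19.2
```

Emit:
drive_tool([
  [-0.0036,0,0.0017,0,0],
  [-0.0035,0,0.0019,0,0],
  [-0.0034,0,0.0021,0,0],
  [-0.0033,0,0.0023,0,0],
])

```text
clock: 9.05
position: [567.8, -95.9, 158.5]
ee_rot: [0.726, -0.687, 0.002, 0.001]
contact_force: [-2.1, -7.8, 8.7]
gripper_width: 19.3
```

```bash
python3 -c "
from h import *
tq('b')"
```

```text
b t 9.05 phi -34.6 rad 75.9 Ft 11.26 Fr 2.82 rF 0.855 T.A -2.307 F [-2.1  -7.79  8.72] T [-2.347  0.68  -0.015] w 19.3
```

Emit:
drive_tool([
  [-0.0032,0,0.0024,0,0],
  [-0.003,0,0.0026,0,0],
  [-0.0029,0,0.0027,0,0],
  [-0.0027,0,0.0029,0,0],
])

```text
clock: 9.45
position: [567.1, -83.4, 148.4]
ee_rot: [0.726, -0.687, 0.001, 0.001]
contact_force: [-4.3, -3.5, 11.8]
gripper_width: 19.0
```

```bash
python3 -c "
from h import *
tq('b')"
```

```text
b t 9.45 phi -46.7 rad 76.4 Ft 10.80 Fr 5.70 rF 0.825 T.A -1.673 F [-4.28 -3.49 11.77] T [-1.731  1.011 -0.043] w 19.0
```

Emit:
drive_tool([
  [0.0027,0,-0.0029,0,0],
  [0.0029,0,-0.0027,0,0],
  [0.003,0,-0.0026,0,0],
  [0.0032,0,-0.0024,0,0],
])

```text
clock: 9.85
position: [567.4, -89.8, 153.7]
ee_rot: [0.726, -0.688, -0.003, -0.002]
contact_force: [1.5, 12.1, -8.1]
gripper_width: 18.7
```

```bash
python3 -c "
from h import *
tq('f')"
```

```text
f t 9.85 phi -40.5 rad 75.9 Ft -14.35 Fr 1.63 rF -1.089 T.A 3.848 F [ 1.47 12.07 -8.08] T [ 3.89  -0.663  0.124] w 18.7
```

Emit:
drive_tool([
  [0.0033,0,-0.0023,0,0],
  [0.0034,0,-0.0021,0,0],
  [0.0035,0,-0.0019,0,0],
  [0.0036,0,-0.0017,0,0],
])

```text
clock: 10.25
position: [568.1, -103.3, 161.9]
ee_rot: [0.726, -0.688, -0.003, -0.002]
contact_force: [0.9, 13.4, -5.4]
gripper_width: 19.0
```

```bash
python3 -c "
from h import *
tq('f')"
```

```text
f t 10.25 phi -28.5 rad 75.0 Ft -14.33 Fr 1.60 rF -1.074 T.A 3.974 F [ 0.92 13.42 -5.43] T [ 4.008 -0.52   0.135] w 19.0
```

Emit:
drive_tool([
  [0.0037,0,-0.0015,0,0],
  [0.0038,0,-0.0013,0,0],
  [0.0038,0,-0.0011,0,0],
  [0.0039,0,-0.0009,0,0],
])

```text
clock: 10.65
position: [568.9, -118.2, 167.3]
ee_rot: [0.726, -0.688, -0.003, -0.002]
contact_force: [-0.7, 14.3, -2.8]
gripper_width: 18.7
```

```bash
python3 -c "
from h import *
tq('f')"
```

```text
f t 10.65 phi -16.3 rad 74.2 Ft -14.52 Fr 1.30 rF -1.078 T.A 4.289 F [-0.68 14.29 -2.81] T [ 4.307 -0.216 -0.035] w 18.7
```

Emit:
drive_tool([
  [0.0039,0,-0.0007,0,0],
  [0.0039,0,-0.0005,0,0],
  [0.004,0,-0.0003,0,0],
  [0.004,0,-0.0001,0,0],
])

```text
clock: 11.05
position: [569.8, -133.9, 169.6]
ee_rot: [0.726, -0.688, -0.003, -0.002]
contact_force: [-0.7, 15.2, 2.6]
gripper_width: 18.9
```

```bash
python3 -c "
from h import *
tq('f')"
```

```text
f t 11.05 phi -4.0 rad 73.8 Ft -14.96 Fr 3.65 rF -1.104 T.A 5.274 F [-0.74 15.15  2.61] T [ 5.265  0.31  -0.033] w 18.9
```

Emit:
drive_tool([
  [0.004,0,0.0001,0,0],
  [0.004,0,0.0003,0,0],
  [0.0039,0,0.0005,0,0],
  [0.0039,0,0.0007,0,0],
])

```text
clock: 11.45
position: [570.7, -150.1, 168.9]
ee_rot: [0.726, -0.688, -0.002, -0.002]
contact_force: [-2.8, 16.4, 4.3]
gripper_width: 18.8
```

```bash
python3 -c "
from h import *
tq('f')"
```

```text
f t 11.45 phi 8.6 rad 73.8 Ft -16.95 Fr 1.81 rF -1.250 T.A 4.888 F [-2.79 16.36  4.33] T [4.859 0.665 0.011] w 18.8
```

Emit:
drive_tool([
  [0.0039,0,0.0009,0,0],
  [0.0038,0,0.0011,0,0],
  [0.0038,0,0.0013,0,0],
  [0.0037,0,0.0015,0,0],
])

```text
clock: 11.85
position: [571.5, -165.7, 165.0]
ee_rot: [0.726, -0.688, -0.002, -0.002]
contact_force: [-2.5, 12.9, 9.3]
gripper_width: 19.2
```

```bash
python3 -c "
from h import *
tq('f')"
```

```text
f t 11.85 phi 21.2 rad 74.0 Ft -15.49 Fr 4.01 rF -1.146 T.A 4.588 F [-2.45 12.88  9.34] T [ 4.551  0.817 -0.055] w 19.2
```

Emit:
drive_tool([
  [0.0036,0,0.0017,0,0],
  [0.0035,0,0.0019,0,0],
  [0.0034,0,0.0021,0,0],
  [0.0033,0,0.0023,0,0],
])

```text
clock: 12.25
position: [572.4, -180.4, 158.0]
ee_rot: [0.726, -0.687, -0.001, -0.002]
contact_force: [-3.8, 11.2, 11.3]
gripper_width: 19.0
```

```bash
python3 -c "
from h import *
tq('f')"
```

```text
f t 12.25 phi 33.8 rad 74.6 Ft -15.75 Fr 3.07 rF -1.175 T.A 3.748 F [-3.79 11.19 11.31] T [3.698 1.013 0.119] w 19.0
```

Emit:
drive_tool([
  [0.0032,0,0.0024,0,0],
  [0.003,0,0.0026,0,0],
  [0.0029,0,0.0027,0,0],
  [0.0027,0,0.0029,0,0],
])

```text
clock: 12.65
position: [573.1, -193.3, 148.2]
ee_rot: [0.726, -0.688, -0.0, -0.001]
contact_force: [-4.5, 7.1, 13.6]
gripper_width: 19.8
```

```bash
python3 -c "
from h import *
tq('f')"
```

```text
f t 12.65 phi 46.2 rad 75.3 Ft -14.86 Fr 4.13 rF -1.119 T.A 2.849 F [-4.51  7.07 13.58] T [ 2.781  1.331 -0.067] w 19.8
```

```bash
cat > fit.py <<'E'
from h import *
from scipy.optimize import least_squares
rows=[eval(l) for l in open('log.txt')]
sg=np.array([1 if r[0]=='f' else -1 for r in rows]);phi=np.radians([r[2] for r in rows])
P=np.array([r[3] for r in rows]);F=np.array([r[4] for r in rows]);T=np.array([r[5] for r in rows])
g=P+[0,0,19];d=(g-C)/1000
rF=np.cross(d,F)@A  # about A; sign: +phi rotation?
# +phi: top moves to H ; axis = z x H
ax=np.cross([0,0,1],H); s=ax@A; print('axis sign',s)
rF*=s
def m1(x): return rF-(-sg*x[0]+.243*np.sin(phi+x[1]))
for x0 in(-3,-1.5,0,1.5):
    o=least_squares(m1,[.9,x0],loss='soft_l1',f_scale=.1);print('m1',o.x[0],np.degrees(o.x[1]),np.std(o.fun),o.cost)
o=least_squares(lambda x:rF-(-sg*x[0]+x[2]*np.sin(phi+x[1])),[.9,-1.6,.2]);J=np.linalg.inv(o.jac.T@o.jac)*o.fun.var();print('m1A',o.x,np.degrees(o.x[1]),np.degrees(np.sqrt(np.diag(J))))
# full moment: torque about axle = cross(ref-C,F)+T, ref = TCP+ [0,0,Lz]
def tot(L): 
    return s*((np.cross(P/1000+[0,0,L]-C/1000,F)+T)@A)
def m2(x): return tot(x[2])-(-sg*x[0]+.243*np.sin(phi+x[1]))
for x0 in(-3,-1.5,0,1.5):
    o=least_squares(m2,[.32,x0,.25],loss='soft_l1',f_scale=.1);print('m2',o.x[0],np.degrees(o.x[1]),o.x[2],np.std(o.fun),o.cost)
E
python3 fit.py; python3 -c "
from h import *
st();s,im,d=snap('wrist','w3');snap('scene','s3')
def wc(s,im,d):
    p=arm.camera_params('wrist');K=p['K'];X=np.eye(4);X[:3,:3]=Rot.from_quat(s['ee_rot']).as_matrix();X[:3,3]=s['position']
    T=X@p['mount'];v,u=np.mgrid[:384,:512]
    c=np.stack([(u-K[0,2])/K[0,0]*d,-(v-K[1,2])/K[1,1]*d,-d,np.ones_like(d)],-1);return (c@T.T)[...,:3]
P=wc(s,im,d);h=cv2.cvtColor(im,cv2.COLOR_BGR2HSV);y=(h[...,0]>22)&(h[...,0]<35)&(h[...,1]>170)&(h[...,2]>80)
q=P[y]; q=q[(abs(q[:,0]-570)<40)&(q[:,2]>40)]; m=np.median(q,0);print(len(q),m,np.degrees(np.arctan2((m-C)@H,m[2]-115)),np.hypot((m-C)@H,m[2]-115))
"
```

```text
axis sign 1.0
m1 0.9063365912697551 -112.29439699376096 0.07875759868194349 0.04825424978817927
m1 0.9063366677512357 -112.29397361146725 0.07875753373166969 0.0482542497902301
m1 0.9063366032558141 -112.29433059398566 0.07875758849470554 0.048254249787785544
m1 0.9063365440060182 -112.29465899559412 0.0787576388825114 0.048254249792329444
m1A [ 0.903402   -1.91402647  0.22911729] -109.66563847510274 [1.05984792 9.59985833 1.26398238]
m2 0.05221412439472381 -66.30698985248141 0.26738475003448414 0.24872145342544152 0.2401072261251487
m2 0.05221309479224003 -66.30761448265324 0.26738468545520544 0.24872122701112379 0.24010722615755872
m2 0.052217413886502806 -66.30499071858708 0.267384956072457 0.24872217823117404 0.24010722611620475
m2 0.05221437745069918 293.6931649178967 0.2673847658168325 0.24872150957170813 0.24010722611929794
t 12.65 pos [ 573.1 -193.3  148.2] h,a,z 54.4 0.1 33.2 w 19.8
yang -176.87 zt [ 0.001  0.002 -1.   ] F [-4.5  7.1 13.6] T [ 2.78  1.33 -0.07] j [-0.06  0.42 -0.16 -0.   -0.99  0.12]
719 [ 574.80579797 -209.57954993  159.80461097] 57.649781367370785 83.73238111134495
```

View pics/w3.png

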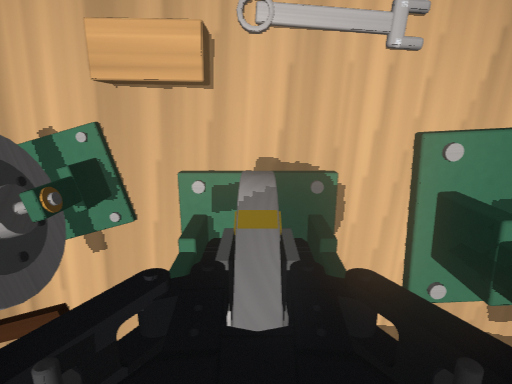

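Emit:
drive_tool([
  [-0.0027,0,-0.0029,0,0],
  [-0.0029,0,-0.0027,0,0],
  [-0.003,0,-0.0026,0,0],
  [-0.0032,0,-0.0024,0,0],
  [-0.0033,0,-0.0023,0,0],
  [-0.0034,0,-0.0021,0,0],
  [-0.0035,0,-0.0019,0,0],
  [-0.0036,0,-0.0017,0,0],
])

```text
clock: 13.55
position: [571.8, -171.0, 163.2]
ee_rot: [0.726, -0.688, 0.001, 0.001]
contact_force: [2.2, -6.5, -6.5]
gripper_width: 19.4
```

```bash
python3 -c "
from h import *
tq('b')"
```

```text
b t 13.55 phi 25.5 rad 74.4 Ft 8.81 Fr -3.03 rF 0.655 T.A -2.533 F [ 2.16 -6.53 -6.53] T [-2.485 -0.955  0.046] w 19.4
```

Emit:
drive_tool([
  [-0.0037,0,-0.0015,0,0],
  [-0.0038,0,-0.0013,0,0],
  [-0.0038,0,-0.0011,0,0],
  [-0.0039,0,-0.0009,0,0],
  [-0.0039,0,-0.0007,0,0],
  [-0.0039,0,-0.0005,0,0],
  [-0.004,0,-0.0003,0,0],
  [-0.004,0,-0.0001,0,0],
])

```text
clock: 14.35
position: [570.2, -140.8, 170.5]
ee_rot: [0.726, -0.688, 0.001, 0.002]
contact_force: [1.7, -8.0, -3.1]
gripper_width: 19.0
```

```bash
python3 -c "
from h import *
tq('b')"
```

```text
b t 14.35 phi 1.4 rad 74.5 Ft 8.12 Fr -2.86 rF 0.604 T.A -2.836 F [ 1.66 -7.97 -3.05] T [-2.806 -0.633  0.069] w 19.0
```

Emit:
drive_tool([
  [-0.004,0,0.0001,0,0],
  [-0.004,0,0.0003,0,0],
  [-0.0039,0,0.0005,0,0],
  [-0.0039,0,0.0007,0,0],
  [-0.0039,0,0.0009,0,0],
  [-0.0038,0,0.0011,0,0],
  [-0.0038,0,0.0013,0,0],
  [-0.0037,0,0.0015,0,0],
])

```text
clock: 15.15
position: [568.5, -110.1, 165.5]
ee_rot: [0.726, -0.688, 0.002, 0.002]
contact_force: [-0.6, -8.0, 3.1]
gripper_width: 19.3
```

```bash
python3 -c "
from h import *
tq('b')"
```

```text
b t 15.15 phi -22.6 rad 75.3 Ft 8.58 Fr -0.21 rF 0.646 T.A -2.813 F [-0.6  -8.04  3.1 ] T [-2.82   0.058  0.045] w 19.3
```

Emit:
drive_tool([
  [-0.0036,0,0.0017,0,0],
  [-0.0035,0,0.0019,0,0],
  [-0.0034,0,0.0021,0,0],
  [-0.0033,0,0.0023,0,0],
  [-0.0032,0,0.0024,0,0],
  [-0.003,0,0.0026,0,0],
  [-0.0029,0,0.0027,0,0],
  [-0.0027,0,0.0029,0,0],
])

```text
clock: 15.95
position: [567.1, -83.7, 148.4]
ee_rot: [0.726, -0.687, 0.001, 0.001]
contact_force: [-3.0, -2.8, 10.6]
gripper_width: 18.9
```

```bash
cat >> h.py <<'E'
def mark(f):
    s=arm.read_state();im,d=arm.get_image('wrist');cv2.imwrite(f'pics/{f}.png',im)
    p=arm.camera_params('wrist');K=p['K'];X=np.eye(4);X[:3,:3]=Rot.from_quat(s['ee_rot']).as_matrix();X[:3,3]=s['position']
    T=X@p['mount'];v,u=np.mgrid[:384,:512]
    c=np.stack([(u-K[0,2])/K[0,0]*d,-(v-K[1,2])/K[1,1]*d,-d,np.ones_like(d)],-1);P=(c@T.T)[...,:3]
    h=cv2.cvtColor(im,cv2.COLOR_BGR2HSV);y=(h[...,0]>22)&(h[...,0]<35)&(h[...,1]>170)&(h[...,2]>60)
    q=P[y]; q=q[(np.linalg.norm(q-C,axis=1)<100)]; q=q[np.abs(np.hypot((q-C)@H,q[:,2]-115)-85)<5]
    if len(q)<10: print('mark unseen',len(q));return
    m=np.median(q,0);print('mark',len(q),m.round(1),'ang',np.degrees(np.arctan2((m-C)@H,m[2]-115)).round(1))
E
python3 -c "
from h import *
tq('b');mark('w4')"; python3 fit.py|head -6
```

```text
b t 15.95 phi -46.6 rad 76.3 Ft 9.50 Fr 5.33 rF 0.724 T.A -1.426 F [-2.99 -2.81 10.57] T [-1.483  1.018 -0.002] w 18.9
mark 872 [ 569.5 -102.5  193.2] ang -25.0
axis sign 1.0
m1 0.8956269020146715 -105.5555298629402 0.07585523202147298 0.054981615414560724
m1 0.8956269061811875 -105.55551627001093 0.0758552319937418 0.054981615414563034
m1 0.8956269006890839 -105.5555341898435 0.07585523203032044 0.05498161541456256
m1 0.8956269011579927 -105.55553265924308 0.0758552320271905 0.05498161541456175
m1A [ 0.89367788 -1.84599825  0.23800657] -105.7679087560905 [0.92912436 8.26719722 1.06671257]
```

View pics/w4.png

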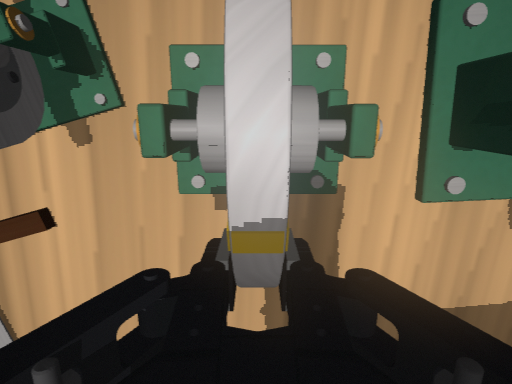

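Emit:
drive_tool([
  [0,0,0,0,0.05],
  [0,0,0,0,0.05],
  [0,0,0,0,0.05],
  [0,0,0,0,0.05],
])

```text
clock: 16.4
position: [566.8, -81.8, 145.8]
ee_rot: [0.726, -0.688, -0.0, 0.0]
contact_force: [0.5, 0.9, -0.3]
gripper_width: 50.4
```

```bash
python3 -c "
from h import *
st();tq('x');mark('w5')
R=76
a=np.radians(np.arange(-48,49,8))
print(np.c_[np.degrees(a[1:]),np.diff(R*np.sin(a)),-np.diff(R*np.cos(a))].round(1))"; sed -i '$d' log.txt
```

```text
t 16.4 pos [566.8 -81.8 145.8] h,a,z -57.3 -0.1 30.8 w 50.4
yang -176.9 zt [-0.001  0.    -1.   ] F [ 0.5  0.9 -0.3] T [ 0.03  0.02 -0.01] j [ 0.14  0.37 -0.24 -0.   -0.96 -0.09]
x t 16.40 phi -49.0 rad 76.0 Ft -0.78 Fr 0.49 rF -0.060 T.A 0.036 F [ 0.48  0.91 -0.27] T [ 0.035  0.022 -0.006] w 50.4
mark 592 [ 568.9 -101.2  192.6] ang -26.0
[[-40.    7.6  -7.4]
 [-32.    8.6  -6.2]
 [-24.    9.4  -5. ]
 [-16.   10.   -3.6]
 [ -8.   10.4  -2.2]
 [  0.   10.6  -0.7]
 [  8.   10.6   0.7]
 [ 16.   10.4   2.2]
 [ 24.   10.    3.6]
 [ 32.    9.4   5. ]
 [ 40.    8.6   6.2]
 [ 48.    7.6   7.4]]
```

Emit:
drive_tool([
  [0.0076,0,-0.0074,0,0.05],
  [0.0086,0,-0.0062,0,0.05],
  [0.0094,0,-0.005,0,0.05],
  [0.01,0,-0.0036,0,0.05],
  [0.0104,0,-0.0022,0,0.05],
  [0.0106,0,-0.0007,0,0.05],
  [0.0106,0,0.0007,0,0.05],
  [0.0104,0,0.0022,0,0.05],
  [0.01,0,0.0036,0,0.05],
  [0.0094,0,0.005,0,0.05],
  [0.0086,0,0.0062,0,0.05],
  [0.0076,0,0.0074,0,0.05],
  [0,0,0,0,0.05],
  [0,0,0,0,0.02],
  [0,0,0,0,0],
  [0,0,0,0,0],
  [0,0,0,0,0],
  [0,0,0,0,0],
  [0,0,0,0,0],
])

```text
clock: 18.35
position: [573.1, -194.7, 146.7]
ee_rot: [0.726, -0.688, 0.0, -0.0]
contact_force: [-0.8, 1.6, 2.3]
gripper_width: 18.8
```

```bash
python3 -c "
from h import *
st()"
```

```text
t 18.35 pos [ 573.1 -194.7  146.7] h,a,z 55.8 0.1 31.7 w 18.8
yang -176.87 zt [ 0.001  0.    -1.   ] F [-0.8  1.6  2.3] T [0.32 0.24 0.03] j [-0.06  0.42 -0.16 -0.   -0.99  0.11]
```

Emit:
drive_tool([
  [-0.0027,0,-0.0029,0,0],
  [-0.0029,0,-0.0027,0,0],
  [-0.003,0,-0.0026,0,0],
  [-0.0032,0,-0.0024,0,0],
])

```text
clock: 18.75
position: [572.5, -184.1, 155.6]
ee_rot: [0.726, -0.688, 0.0, 0.001]
contact_force: [3.3, -6.0, -7.1]
gripper_width: 19.1
```

```bash
mv log.txt log1.txt; python3 -c "
from h import *
tq('b')"
```

```text
b t 18.75 phi 37.2 rad 74.8 Ft 9.19 Fr -1.89 rF 0.688 T.A -2.359 F [ 3.33 -6.01 -7.06] T [-2.318 -0.821 -0.051] w 19.1
```

Emit:
drive_tool([
  [-0.0033,0,-0.0023,0,0],
  [-0.0034,0,-0.0021,0,0],
  [-0.0035,0,-0.0019,0,0],
  [-0.0036,0,-0.0017,0,0],
])

```text
clock: 19.15
position: [571.8, -170.6, 163.6]
ee_rot: [0.726, -0.688, 0.001, 0.001]
contact_force: [3.6, -5.9, -7.6]
gripper_width: 19.2
```

```bash
python3 -c "
from h import *
tq('b')"
```

```text
b t 19.15 phi 25.1 rad 74.6 Ft 8.77 Fr -4.27 rF 0.655 T.A -2.365 F [ 3.64 -5.95 -7.58] T [-2.312 -1.025  0.07 ] w 19.2
```

Emit:
drive_tool([
  [-0.0037,0,-0.0015,0,0],
  [-0.0038,0,-0.0013,0,0],
  [-0.0038,0,-0.0011,0,0],
  [-0.0039,0,-0.0009,0,0],
])

```text
clock: 19.55
position: [571.0, -155.9, 168.6]
ee_rot: [0.726, -0.688, 0.001, 0.001]
contact_force: [2.0, -8.0, -7.4]
gripper_width: 19.3
```

```bash
python3 -c "
from h import *
tq('b')"
```

```text
b t 19.55 phi 13.1 rad 74.6 Ft 9.59 Fr -5.32 rF 0.715 T.A -2.985 F [ 2.03 -8.04 -7.35] T [-2.945 -0.808 -0.065] w 19.3
```

Emit:
drive_tool([
  [-0.0039,0,-0.0007,0,0],
  [-0.0039,0,-0.0005,0,0],
  [-0.004,0,-0.0003,0,0],
  [-0.004,0,-0.0001,0,0],
])

```text
clock: 19.95
position: [570.2, -140.7, 170.8]
ee_rot: [0.726, -0.688, 0.001, 0.001]
contact_force: [3.9, -9.5, -5.1]
gripper_width: 19.3
```

```bash
python3 -c "
from h import *
tq('b')"
```

```text
b t 19.95 phi 1.3 rad 74.8 Ft 9.77 Fr -4.85 rF 0.731 T.A -3.231 F [ 3.95 -9.45 -5.07] T [-3.192 -0.796  0.056] w 19.3
```

Emit:
drive_tool([
  [-0.004,0,0.0001,0,0],
  [-0.004,0,0.0003,0,0],
  [-0.0039,0,0.0005,0,0],
  [-0.0039,0,0.0007,0,0],
])

```text
clock: 20.35
position: [569.4, -125.5, 170.1]
ee_rot: [0.726, -0.688, 0.002, 0.002]
contact_force: [1.6, -11.4, -0.9]
gripper_width: 19.0
```

```bash
python3 -c "
from h import *
tq('b')"
```

```text
b t 20.35 phi -10.4 rad 75.3 Ft 11.09 Fr -2.94 rF 0.835 T.A -3.662 F [  1.59 -11.36  -0.9 ] T [-3.642 -0.476  0.074] w 19.0
```

Emit:
drive_tool([
  [-0.0039,0,0.0009,0,0],
  [-0.0038,0,0.0011,0,0],
  [-0.0038,0,0.0013,0,0],
  [-0.0037,0,0.0015,0,0],
])

```text
clock: 20.75
position: [568.5, -110.6, 166.4]
ee_rot: [0.726, -0.688, 0.002, 0.002]
contact_force: [-0.2, -11.3, 3.6]
gripper_width: 19.1
```

```bash
python3 -c "
from h import *
tq('b')"
```

```text
b t 20.75 phi -22.0 rad 76.0 Ft 11.78 Fr -0.92 rF 0.895 T.A -3.498 F [ -0.17 -11.29   3.56] T [-3.507e+00  8.400e-02  3.000e-03] w 19.1
```

Emit:
drive_tool([
  [-0.0036,0,0.0017,0,0],
  [-0.0035,0,0.0019,0,0],
  [-0.0034,0,0.0021,0,0],
  [-0.0033,0,0.0023,0,0],
])

```text
clock: 21.15
position: [567.8, -96.8, 159.7]
ee_rot: [0.726, -0.687, 0.002, 0.002]
contact_force: [-3.0, -9.5, 9.8]
gripper_width: 19.0
```

```bash
python3 -c "
from h import *
tq('b')"
```

```text
b t 21.15 phi -33.6 rad 76.5 Ft 13.23 Fr 3.03 rF 1.012 T.A -3.431 F [-2.99 -9.52  9.84] T [-3.476  0.724  0.005] w 19.0
```

Emit:
drive_tool([
  [-0.0032,0,0.0024,0,0],
  [-0.003,0,0.0026,0,0],
  [-0.0029,0,0.0027,0,0],
  [-0.0027,0,0.0029,0,0],
])

```text
clock: 21.55
position: [567.2, -84.2, 149.9]
ee_rot: [0.726, -0.687, 0.002, 0.001]
contact_force: [-4.6, -6.2, 14.9]
gripper_width: 19.2
```

```bash
python3 -c "
from h import *
tq('b');mark('w6');snap('scene','s6')"
```

```text
b t 21.55 phi -45.5 rad 76.9 Ft 14.74 Fr 6.21 rF 1.134 T.A -2.117 F [-4.65 -6.15 14.87] T [-2.191  1.293 -0.02 ] w 19.2
mark unseen 0
```

Emit:
drive_tool([
  [0.0027,0,-0.0029,0,0],
  [0.0029,0,-0.0027,0,0],
  [0.003,0,-0.0026,0,0],
  [0.0032,0,-0.0024,0,0],
])

```text
clock: 22.05
position: [567.4, -90.6, 155.3]
ee_rot: [0.726, -0.688, -0.002, -0.002]
contact_force: [1.6, 8.5, -2.7]
gripper_width: 19.1
```

```bash
python3 -c "
from h import *
tq('f')"
```

```text
f t 22.05 phi -39.3 rad 76.6 Ft -8.24 Fr 3.21 rF -0.631 T.A 3.277 F [ 1.63  8.51 -2.73] T [ 3.295 -0.242  0.095] w 19.1
```

Emit:
drive_tool([
  [0.0033,0,-0.0023,0,0],
  [0.0034,0,-0.0021,0,0],
  [0.0035,0,-0.0019,0,0],
  [0.0036,0,-0.0017,0,0],
])

```text
clock: 22.45
position: [568.2, -104.1, 163.2]
ee_rot: [0.726, -0.688, -0.002, -0.002]
contact_force: [0.9, 10.4, -3.8]
gripper_width: 19.3
```

```bash
python3 -c "
from h import *
tq('f')"
```

```text
f t 22.45 phi -27.5 rad 75.7 Ft -10.90 Fr 1.40 rF -0.825 T.A 3.414 F [ 0.88 10.38 -3.78] T [ 3.43  -0.196  0.106] w 19.3
```

Emit:
drive_tool([
  [0.0037,0,-0.0015,0,0],
  [0.0038,0,-0.0013,0,0],
  [0.0038,0,-0.0011,0,0],
  [0.0039,0,-0.0009,0,0],
])

```text
clock: 22.85
position: [569.0, -119.1, 168.4]
ee_rot: [0.726, -0.688, -0.002, -0.002]
contact_force: [0.5, 9.7, -1.5]
gripper_width: 19.0
```

```bash
python3 -c "
from h import *
tq('f')"
```

```text
f t 22.85 phi -15.4 rad 75.0 Ft -9.75 Fr 1.13 rF -0.732 T.A 3.454 F [ 0.5   9.74 -1.5 ] T [ 3.459  0.015 -0.011] w 19.0
```

Emit:
drive_tool([
  [0.0039,0,-0.0007,0,0],
  [0.0039,0,-0.0005,0,0],
  [0.004,0,-0.0003,0,0],
  [0.004,0,-0.0001,0,0],
])

```text
clock: 23.25
position: [569.8, -134.8, 170.5]
ee_rot: [0.726, -0.688, -0.002, -0.002]
contact_force: [-1.0, 11.0, 2.8]
gripper_width: 19.4
```

```bash
python3 -c "
from h import *
tq('f')"
```

```text
f t 23.25 phi -3.2 rad 74.7 Ft -10.88 Fr 3.45 rF -0.812 T.A 3.782 F [-1.04 11.02  2.83] T [ 3.774  0.25  -0.065] w 19.4
```

Emit:
drive_tool([
  [0.004,0,0.0001,0,0],
  [0.004,0,0.0003,0,0],
  [0.0039,0,0.0005,0,0],
  [0.0039,0,0.0007,0,0],
])

```text
clock: 23.65
position: [570.7, -150.7, 169.6]
ee_rot: [0.726, -0.688, -0.002, -0.002]
contact_force: [-2.2, 11.5, 4.4]
gripper_width: 18.4
```

```bash
python3 -c "
from h import *
tq('f')"
```

```text
f t 23.65 phi 9.0 rad 74.5 Ft -12.16 Fr 2.54 rF -0.907 T.A 3.797 F [-2.16 11.51  4.41] T [ 3.772  0.566 -0.01 ] w 18.4
```

Emit:
drive_tool([
  [0.0039,0,0.0009,0,0],
  [0.0038,0,0.0011,0,0],
  [0.0038,0,0.0013,0,0],
  [0.0037,0,0.0015,0,0],
])

```text
clock: 24.05
position: [571.6, -166.2, 165.6]
ee_rot: [0.726, -0.687, -0.001, -0.002]
contact_force: [-3.1, 10.9, 6.9]
gripper_width: 19.0
```

```bash
python3 -c "
from h import *
tq('f')"
```

```text
f t 24.05 phi 21.4 rad 74.8 Ft -12.82 Fr 2.35 rF -0.958 T.A 3.513 F [-3.13 10.92  6.86] T [ 3.472  0.855 -0.011] w 19.0
```

Emit:
drive_tool([
  [0.0036,0,0.0017,0,0],
  [0.0035,0,0.0019,0,0],
  [0.0034,0,0.0021,0,0],
  [0.0033,0,0.0023,0,0],
])

```text
clock: 24.45
position: [572.4, -180.7, 158.6]
ee_rot: [0.726, -0.687, -0.001, -0.001]
contact_force: [-3.9, 10.2, 11.6]
gripper_width: 19.2
```

```bash
python3 -c "
from h import *
tq('f')"
```

```text
f t 24.45 phi 33.7 rad 75.2 Ft -15.06 Fr 3.88 rF -1.133 T.A 3.396 F [-3.9  10.17 11.59] T [ 3.334  1.225 -0.068] w 19.2
```

Emit:
drive_tool([
  [0.0032,0,0.0024,0,0],
  [0.003,0,0.0026,0,0],
  [0.0029,0,0.0027,0,0],
  [0.0027,0,0.0029,0,0],
])

```text
clock: 24.85
position: [573.1, -193.3, 148.8]
ee_rot: [0.726, -0.687, -0.0, -0.001]
contact_force: [-5.7, 8.9, 13.8]
gripper_width: 19.0
```

```bash
python3 -c "
from h import *
tq('f');mark('w7');snap('scene','s7')"; python3 fit.py|head -6
```

```text
f t 24.85 phi 45.8 rad 75.8 Ft -16.29 Fr 3.02 rF -1.236 T.A 2.976 F [-5.7   8.89 13.79] T [ 2.899  1.495 -0.009] w 19.0
mark unseen 0
axis sign 1.0
m1 0.845150277244936 -171.4305872676351 0.08262745334929898 0.041580893326836295
m1 0.84515012395681 -171.43095318961613 0.08262739701241427 0.0415808933309794
m1 0.8451502089114137 -171.43075056577686 0.08262742819903433 0.04158089332590676
m1 0.8451502584140927 188.56936770381367 0.0826274464128027 0.04158089332613281
m1A [ 0.84754943 -3.0222932   0.3699655 ] -173.16464460149209 [0.85547605 2.61150882 1.89012696]
```

```bash
python3 - <<'E'
from h import *
a=[]
for n in['s3','s6','s7']:
    im=cv2.imread(f'pics/{n}.png')[130:245,150:270];a.append(cv2.resize(im,None,fx=3,fy=3,interpolation=cv2.INTER_CUBIC)[:, 45:305])
cv2.imwrite('pics/c1.png',np.hstack(a))
for n in['s3','s6','s7']:
    im=cv2.imread(f'pics/{n}.png');P=cloud('scene',np.load(f'pics/{n}.npy'));h=cv2.cvtColor(im,cv2.COLOR_BGR2HSV)
    y=(h[...,0]>20)&(h[...,0]<36)&(h[...,1]>130);q=P[y];q=q[np.linalg.norm(q-C,axis=1)<95]
    r=np.hypot((q-C)@H,q[:,2]-115);q=q[(r>55)&(r<90)]
    if len(q): 
        ang=np.degrees(np.arctan2((q-C)@H,q[:,2]-115));print(n,len(q),np.median(ang),ang.min(),ang.max())
E
```

```text
s6 17 -105.20584494391422 -107.32095518805896 -101.64448190726533
s7 35 -26.253930388307165 -28.63657132821738 -22.799624516182597
```

View pics/c1.png

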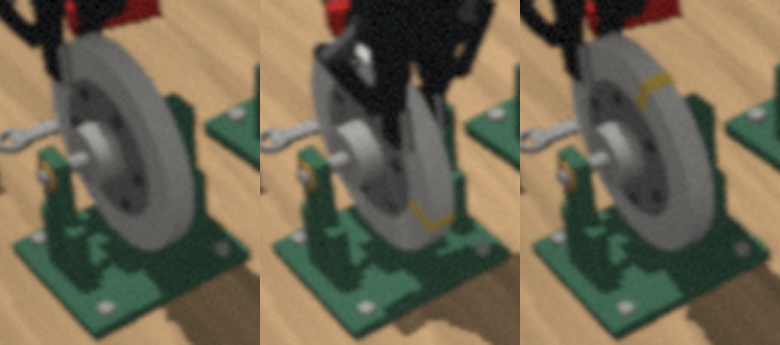

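View pics/w7.png

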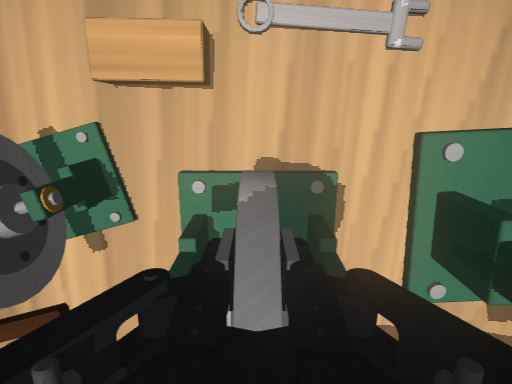

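```bash
cp log.txt log2.txt; cat > fit2.py <<'E'
from h import *
from scipy.optimize import least_squares
L=[(16.3,eval(l)) for l in open('log1.txt')]+[(-65.5,eval(l)) for l in open('log2.txt')]
import os
if os.path.exists('log3.txt'): L+=[(M3,eval(l)) for l in open('log3.txt')]
m=np.radians([a for a,_ in L]);g1=np.array([a>0 for a,_ in L]);rows=[r for _,r in L]
sg=np.array([1 if r[0]=='f' else -1 for r in rows]);phi=np.radians([r[2] for r in rows])
P=np.array([r[3] for r in rows]);F=np.array([r[4] for r in rows])
rF=np.cross((P+[0,0,19]-C)/1000,F)@A
mu=m+.88*phi
def show(n,f,x0):
    o=least_squares(f,x0,loss='soft_l1',f_scale=.1);J=np.linalg.pinv(o.jac.T@o.jac)*o.fun.var()
    print(n,o.x.round(3),'beta',np.degrees(o.x[1]).round(1),'+-',np.degrees(J[1,1]**.5).round(1),'sd',o.fun.std().round(3),'mark target',np.degrees(-np.pi-o.x[1]).round(1))
D=lambda x:-sg*x[0]
for b0 in(-1.5,1.5):
    show('A',lambda x:rF-(D(x)+.243*np.sin(mu+x[1])),[.9,b0])
    show('B',lambda x:rF-(D(x)+.243*np.sin(mu+x[1])-x[2]*np.sin(phi)),[.9,b0,0])
    show('C',lambda x:rF-(D(x)+.243*np.sin(mu+x[1])-x[2]*np.sin(phi)+x[3]),[.9,b0,0,0])
    show('D',lambda x:rF-(-sg*np.where(g1,x[0],x[4])+.243*np.sin(mu+x[1])-x[2]*np.sin(phi)+x[3]+x[5]*sg*np.sin(phi)+x[6]*sg*np.cos(phi)),[.9,b0,0,0,.9,0,0])
E
python3 fit2.py
```

```text
A [ 0.878 -1.922] beta -110.2 +- 6.6 sd 0.088 mark target -69.8
B [ 0.874 -1.776  0.114] beta -101.8 +- 6.0 sd 0.074 mark target -78.2
C [ 0.874 -1.715  0.124  0.017] beta -98.2 +- 6.8 sd 0.073 mark target -81.8
D [ 1.222 -1.716  0.095  0.02   1.182 -0.011  0.372] beta -98.3 +- 5.2 sd 0.063 mark target -81.7
A [0.878 4.361] beta 249.8 +- 6.6 sd 0.088 mark target -429.8
B [ 0.874 -1.776  0.114] beta -101.8 +- 6.0 sd 0.074 mark target -78.2
C [0.874 4.568 0.124 0.017] beta 261.8 +- 6.8 sd 0.073 mark target -441.8
D [ 1.222  4.567  0.095  0.02   1.182 -0.011  0.372] beta 261.7 +- 5.2 sd 0.063 mark target -441.7
```

Emit:
drive_tool([
  [-0.0027,0,-0.0029,0,0],
  [-0.0029,0,-0.0027,0,0],
  [-0.003,0,-0.0026,0,0],
  [-0.0032,0,-0.0024,0,0],
  [-0.0033,0,-0.0023,0,0],
  [-0.0034,0,-0.0021,0,0],
  [-0.0035,0,-0.0019,0,0],
  [-0.0036,0,-0.0017,0,0],
])

```text
clock: 25.75
position: [571.8, -171.0, 163.6]
ee_rot: [0.726, -0.688, 0.001, 0.001]
contact_force: [2.4, -7.4, -5.6]
gripper_width: 18.7
```

```bash
python3 -c "
from h import *
tq('b')"
```

```text
b t 25.75 phi 25.3 rad 74.8 Ft 9.24 Fr -1.83 rF 0.692 T.A -2.488 F [ 2.42 -7.45 -5.61] T [-2.446 -0.842  0.026] w 18.7
```

Emit:
drive_tool([
  [-0.0037,0,-0.0015,0,0],
  [-0.0038,0,-0.0013,0,0],
  [-0.0038,0,-0.0011,0,0],
  [-0.0039,0,-0.0009,0,0],
])

```text
clock: 26.15
position: [571.0, -156.2, 168.6]
ee_rot: [0.726, -0.688, 0.001, 0.001]
contact_force: [1.5, -8.6, -5.0]
gripper_width: 19.1
```

```bash
python3 -c "
from h import *
tq('b')"
```

```text
b t 26.15 phi 13.3 rad 74.6 Ft 9.58 Fr -2.87 rF 0.715 T.A -2.815 F [ 1.5  -8.59 -5.  ] T [-2.778 -0.765  0.022] w 19.1
```

Emit:
drive_tool([
  [-0.0039,0,-0.0007,0,0],
  [-0.0039,0,-0.0005,0,0],
])

```text
clock: 26.35
position: [570.6, -148.6, 170.1]
ee_rot: [0.726, -0.688, 0.001, 0.002]
contact_force: [1.9, -9.1, -4.5]
gripper_width: 19.4
```

```bash
python3 -c "
from h import *
tq('b')"
```

```text
b t 26.35 phi 7.4 rad 74.7 Ft 9.72 Fr -3.31 rF 0.726 T.A -3.093 F [ 1.93 -9.11 -4.54] T [-3.059 -0.706 -0.025] w 19.4
```

Emit:
drive_tool([
  [-0.004,0,-0.0003,0,0],
  [-0.004,0,-0.0001,0,0],
])

```text
clock: 26.55
position: [570.2, -140.9, 170.8]
ee_rot: [0.726, -0.688, 0.001, 0.002]
contact_force: [1.0, -10.3, -2.3]
gripper_width: 19.1
```

```bash
python3 -c "
from h import *
tq('b')"
```

```text
b t 26.55 phi 1.5 rad 74.8 Ft 10.41 Fr -2.03 rF 0.779 T.A -3.209 F [  1.   -10.32  -2.29] T [-3.179 -0.648  0.1  ] w 19.1
```

Emit:
drive_tool([
  [-0.004,0,0.0001,0,0],
  [-0.004,0,0.0003,0,0],
])

```text
clock: 26.75
position: [569.7, -133.2, 170.7]
ee_rot: [0.726, -0.688, 0.001, 0.002]
contact_force: [1.5, -10.5, -0.7]
gripper_width: 18.8
```

```bash
python3 -c "
from h import *
tq('b')"
```

```text
b t 26.75 phi -4.5 rad 75.0 Ft 10.45 Fr -1.54 rF 0.783 T.A -3.342 F [  1.46 -10.47  -0.72] T [-3.321 -0.474 -0.024] w 18.8
```

Emit:
drive_tool([
  [-0.0039,0,0.0005,0,0],
  [-0.0039,0,0.0007,0,0],
])

```text
clock: 26.95
position: [569.4, -125.7, 170.0]
ee_rot: [0.726, -0.688, 0.002, 0.002]
contact_force: [1.2, -11.5, -0.6]
gripper_width: 18.9
```

```bash
python3 -c "
from h import *
tq('b')"
```

```text
b t 26.95 phi -10.2 rad 75.2 Ft 11.27 Fr -2.65 rF 0.847 T.A -3.993 F [  1.21 -11.51  -0.61] T [-3.978 -0.381  0.035] w 18.9
```

Emit:
drive_tool([
  [-0.0039,0,0.0009,0,0],
  [-0.0038,0,0.0011,0,0],
])

```text
clock: 27.15
position: [569.0, -118.2, 168.5]
ee_rot: [0.726, -0.688, 0.002, 0.002]
contact_force: [0.1, -12.2, 0.7]
gripper_width: 19.1
```

```bash
python3 -c "
from h import *
tq('b')"
```

```text
b t 27.15 phi -16.0 rad 75.4 Ft 11.90 Fr -2.70 rF 0.897 T.A -3.927 F [  0.14 -12.19   0.69] T [-3.927 -0.109 -0.03 ] w 19.1
```

Emit:
drive_tool([
  [-0.0038,0,0.0013,0,0],
  [-0.0037,0,0.0015,0,0],
])

```text
clock: 27.35
position: [568.6, -110.7, 166.2]
ee_rot: [0.726, -0.688, 0.002, 0.002]
contact_force: [-0.6, -11.0, 4.6]
gripper_width: 19.0
```

```bash
python3 -c "
from h import *
tq('b')"
```

```text
b t 27.35 phi -22.0 rad 75.7 Ft 11.83 Fr 0.13 rF 0.895 T.A -3.337 F [ -0.6  -10.97   4.55] T [-3.348  0.116 -0.05 ] w 19.0
```

Emit:
drive_tool([
  [-0.0036,0,0.0017,0,0],
  [-0.0035,0,0.0019,0,0],
])

```text
clock: 27.55
position: [568.2, -103.6, 163.2]
ee_rot: [0.726, -0.687, 0.002, 0.002]
contact_force: [-2.3, -9.9, 6.2]
gripper_width: 18.9
```

```bash
python3 -c "
from h import *
tq('b')"
```

```text
b t 27.55 phi -27.8 rad 75.9 Ft 11.55 Fr 0.96 rF 0.877 T.A -3.304 F [-2.34 -9.91  6.23] T [-3.333  0.447 -0.09 ] w 18.9
```

Emit:
drive_tool([
  [-0.0034,0,0.0021,0,0],
  [-0.0033,0,0.0023,0,0],
])

```text
clock: 27.75
position: [567.9, -96.8, 159.4]
ee_rot: [0.726, -0.687, 0.002, 0.002]
contact_force: [-2.9, -8.7, 8.3]
gripper_width: 19.3
```

```bash
python3 -c "
from h import *
tq('b')"
```

```text
b t 27.75 phi -33.7 rad 76.2 Ft 11.73 Fr 2.15 rF 0.894 T.A -2.937 F [-2.91 -8.74  8.3 ] T [-2.978  0.667 -0.152] w 19.3
```

Emit:
drive_tool([
  [-0.0032,0,0.0024,0,0],
  [-0.003,0,0.0026,0,0],
])

```text
clock: 27.95
position: [567.5, -90.3, 154.8]
ee_rot: [0.726, -0.687, 0.002, 0.002]
contact_force: [-3.6, -7.4, 11.9]
gripper_width: 19.0
```

```bash
python3 -c "
from h import *
tq('b')"; cp log.txt log2.txt; python3 fit2.py | head -4
```

```text
b t 27.95 phi -39.7 rad 76.4 Ft 13.09 Fr 4.56 rF 1.000 T.A -2.529 F [-3.59 -7.37 11.87] T [-2.592  1.097  0.015] w 19.0
A [ 0.867 -1.812] beta -103.8 +- 5.0 sd 0.083 mark target -76.2
B [ 0.868 -1.699  0.111] beta -97.4 +- 4.6 sd 0.07 mark target -82.6
C [ 0.867 -1.654  0.118  0.012] beta -94.8 +- 5.5 sd 0.07 mark target -85.2
D [ 1.187 -1.724  0.087  0.018  1.143 -0.021  0.332] beta -98.8 +- 4.5 sd 0.058 mark target -81.2
```

Emit:
drive_tool([
  [0,0,0,0,0.05],
  [0,0,0,0,0.05],
  [0,0,0,0,0.05],
  [0.0086,0,-0.0062,0,0.05],
  [0.0094,0,-0.005,0,0.05],
  [0.01,0,-0.0036,0,0.05],
  [0.0104,0,-0.0022,0,0.05],
  [0.0106,0,-0.0007,0,0.05],
  [0.0106,0,0.0007,0,0.05],
  [0.0104,0,0.0022,0,0.05],
  [0.01,0,0.0036,0,0.05],
  [0,0,0,0,0.05],
  [0,0,0,0,0.02],
  [0,0,0,0,0],
  [0,0,0,0,0],
  [0,0,0,0,0],
  [0,0,0,0,0],
])

```text
clock: 29.65
position: [571.6, -167.1, 163.2]
ee_rot: [0.726, -0.688, 0.0, -0.0]
contact_force: [0.2, -0.3, 0.7]
gripper_width: 19.1
```

```bash
rm log.txt; python3 -c "
from h import *
st();tq('x');snap('scene','s8')
im=cv2.imread('pics/s8.png');P=cloud('scene',np.load('pics/s8.npy'));h=cv2.cvtColor(im,cv2.COLOR_BGR2HSV)
y=(h[...,0]>20)&(h[...,0]<36)&(h[...,1]>130);q=P[y];q=q[np.linalg.norm(q-C,axis=1)<95]
r=np.hypot((q-C)@H,q[:,2]-115);q=q[(r>55)&(r<90)];ang=np.degrees(np.arctan2((q-C)@H,q[:,2]-115));print(len(q),np.median(ang))
"; rm log.txt
```

```text
t 29.65 pos [ 571.6 -167.1  163.2] h,a,z 28.2 0.1 48.2 w 19.1
yang -176.87 zt [ 0.  0. -1.] F [ 0.2 -0.3  0.7] T [-0.04 -0.02 -0.03] j [-0.01  0.39 -0.16 -0.   -1.02  0.07]
x t 29.65 phi 22.7 rad 72.9 Ft 0.06 Fr 0.78 rF 0.004 T.A -0.041 F [ 0.2  -0.35  0.7 ] T [-0.04  -0.018 -0.025] w 19.1
22 -100.81250412659443
```

Emit:
drive_tool([
  [-0.0037,0,-0.0013,0,0],
  [-0.0038,0,-0.0012,0,0],
  [-0.0038,0,-0.0011,0,0],
  [-0.0039,0,-0.0009,0,0],
  [-0.0039,0,-0.0007,0,0],
  [-0.0039,0,-0.0005,0,0],
  [-0.004,0,-0.0003,0,0],
  [-0.004,0,-0.0001,0,0],
])

```text
clock: 30.5
position: [570.1, -139.6, 169.0]
ee_rot: [0.726, -0.688, 0.002, 0.002]
contact_force: [2.1, -12.0, -5.1]
gripper_width: 19.5
```

```bash
python3 -c "
from h import *
tq('b')"
```

```text
b t 30.50 phi 0.5 rad 73.0 Ft 12.11 Fr -5.04 rF 0.884 T.A -4.242 F [  2.14 -11.97  -5.14] T [-4.204 -0.82   0.041] w 19.5
```

Emit:
drive_tool([
  [-0.004,0,0.0001,0,0],
  [-0.004,0,0.0003,0,0],
])

```text
clock: 30.7
position: [569.7, -131.9, 168.9]
ee_rot: [0.726, -0.688, 0.002, 0.002]
contact_force: [1.6, -13.4, -3.6]
gripper_width: 18.9
```

```bash
python3 -c "
from h import *
tq('b')"
```

```text
b t 30.70 phi -5.6 rad 73.3 Ft 13.03 Fr -4.87 rF 0.955 T.A -4.307 F [  1.57 -13.37  -3.58] T [-4.274 -0.728  0.067] w 18.9
```

Emit:
drive_tool([
  [-0.0039,0,0.0005,0,0],
  [-0.0039,0,0.0007,0,0],
])

```text
clock: 30.9
position: [569.3, -124.3, 168.1]
ee_rot: [0.726, -0.688, 0.002, 0.002]
contact_force: [1.3, -14.4, -3.5]
gripper_width: 18.8
```

```bash
python3 -c "
from h import *
tq('b')"
```

```text
b t 30.90 phi -11.6 rad 73.6 Ft 13.50 Fr -6.33 rF 0.993 T.A -4.582 F [  1.31 -14.44  -3.49] T [-4.56  -0.527 -0.113] w 18.8
```

Emit:
drive_tool([
  [-0.0039,0,0.0009,0,0],
  [-0.0038,0,0.0011,0,0],
])

```text
clock: 31.1
position: [568.9, -116.7, 166.6]
ee_rot: [0.726, -0.688, 0.002, 0.002]
contact_force: [1.5, -13.7, -0.0]
gripper_width: 18.9
```

```bash
python3 -c "
from h import *
tq('b')"
```

```text
b t 31.10 phi -17.5 rad 74.0 Ft 13.13 Fr -4.18 rF 0.972 T.A -4.531 F [  1.5  -13.72  -0.03] T [-4.515 -0.425  0.126] w 18.9
```

Emit:
drive_tool([
  [-0.0038,0,0.0013,0,0],
  [-0.0037,0,0.0015,0,0],
])

```text
clock: 31.3
position: [568.5, -109.3, 164.3]
ee_rot: [0.726, -0.688, 0.003, 0.002]
contact_force: [0.2, -14.3, 1.6]
gripper_width: 18.8
```

```bash
python3 -c "
from h import *
tq('b')"
```

```text
b t 31.30 phi -23.5 rad 74.5 Ft 13.70 Fr -4.26 rF 1.021 T.A -4.535 F [  0.22 -14.27   1.56] T [-4.534 -0.144 -0.119] w 18.8
```

Emit:
drive_tool([
  [-0.0036,0,0.0017,0,0],
  [-0.0035,0,0.0019,0,0],
  [-0.0034,0,0.0021,0,0],
  [-0.0033,0,0.0023,0,0],
])

```text
clock: 31.7
position: [567.7, -95.4, 157.5]
ee_rot: [0.726, -0.687, 0.003, 0.002]
contact_force: [-1.9, -12.4, 8.1]
gripper_width: 19.0
```

```bash
python3 -c "
from h import *
tq('b')"
```

```text
b t 31.70 phi -35.4 rad 75.4 Ft 14.69 Fr -0.53 rF 1.109 T.A -3.788 F [ -1.93 -12.41   8.08] T [-3.823  0.535 -0.028] w 19.0
```

Emit:
drive_tool([
  [-0.0032,0,0.0024,0,0],
  [-0.003,0,0.0026,0,0],
])

```text
clock: 31.9
position: [567.5, -89.1, 153.0]
ee_rot: [0.726, -0.687, 0.003, 0.002]
contact_force: [-2.4, -11.2, 10.5]
gripper_width: 18.9
```

```bash
python3 -c "
from h import *
tq('b');snap('scene','s9')"
```

```text
b t 31.90 phi -41.3 rad 75.8 Ft 15.25 Fr 0.55 rF 1.156 T.A -3.835 F [ -2.44 -11.25  10.47] T [-3.877  0.661 -0.04 ] w 18.9
```

Emit:
drive_tool([
  [0.003,0,-0.0026,0,0],
  [0.0032,0,-0.0024,0,0],
  [0.0033,0,-0.0023,0,0],
  [0.0034,0,-0.0021,0,0],
])

```text
clock: 32.35
position: [567.7, -95.5, 157.9]
ee_rot: [0.726, -0.688, -0.002, -0.002]
contact_force: [0.4, 8.5, -4.1]
gripper_width: 19.2
```

```bash
python3 -c "
from h import *
tq('f')"
```

```text
f t 32.35 phi -35.2 rad 75.7 Ft -9.33 Fr 1.53 rF -0.706 T.A 2.865 F [ 0.41  8.54 -4.12] T [ 2.882 -0.226  0.042] w 19.2
```

Emit:
drive_tool([
  [0.0035,0,-0.0019,0,0],
  [0.0036,0,-0.0017,0,0],
  [0.0037,0,-0.0015,0,0],
])

```text
clock: 32.65
position: [568.3, -106.0, 163.4]
ee_rot: [0.726, -0.688, -0.002, -0.002]
contact_force: [-0.2, 9.3, -0.3]
gripper_width: 19.1
```

```bash
python3 -c "
from h import *
tq('f')"
```

```text
f t 32.65 phi -26.1 rad 75.0 Ft -8.43 Fr 3.83 rF -0.632 T.A 3.041 F [-0.18  9.26 -0.26] T [3.044 0.04  0.103] w 19.1
```

Emit:
drive_tool([
  [0.0038,0,-0.0013,0,0],
  [0.0038,0,-0.0011,0,0],
])

```text
clock: 32.85
position: [568.7, -113.5, 166.2]
ee_rot: [0.726, -0.688, -0.002, -0.002]
contact_force: [-0.5, 9.0, 0.7]
gripper_width: 19.3
```

```bash
python3 -c "
from h import *
tq('f')"
```

```text
f t 32.85 phi -20.0 rad 74.6 Ft -8.23 Fr 3.72 rF -0.615 T.A 2.950 F [-0.52  8.99  0.68] T [ 2.945  0.17  -0.015] w 19.3
```

Emit:
drive_tool([
  [0.0039,0,-0.0009,0,0],
  [0.0039,0,-0.0007,0,0],
])

```text
clock: 33.05
position: [569.1, -121.3, 168.1]
ee_rot: [0.726, -0.688, -0.002, -0.002]
contact_force: [-1.9, 9.3, 3.7]
gripper_width: 19.0
```

```bash
python3 -c "
from h import *
tq('f')"
```

```text
f t 33.05 phi -13.8 rad 74.3 Ft -8.25 Fr 5.82 rF -0.613 T.A 3.285 F [-1.9   9.32  3.68] T [ 3.27   0.355 -0.058] w 19.0
```

Emit:
drive_tool([
  [0.0039,0,-0.0005,0,0],
  [0.004,0,-0.0003,0,0],
  [0.004,0,-0.0001,0,0],
])

```text
clock: 33.35
position: [569.8, -133.3, 169.6]
ee_rot: [0.726, -0.687, -0.002, -0.002]
contact_force: [-2.5, 9.6, 5.2]
gripper_width: 19.2
```

```bash
python3 -c "
from h import *
tq('f')"
```

```text
f t 33.35 phi -4.5 rad 73.8 Ft -9.33 Fr 5.92 rF -0.688 T.A 3.133 F [-2.51  9.64  5.18] T [3.105 0.598 0.037] w 19.2
```

Emit:
drive_tool([
  [0.004,0,0.0001,0,0],
  [0.004,0,0.0003,0,0],
])

```text
clock: 33.55
position: [570.2, -141.5, 169.6]
ee_rot: [0.726, -0.687, -0.001, -0.002]
contact_force: [-2.9, 9.8, 5.2]
gripper_width: 19.2
```

```bash
python3 -c "
from h import *
tq('f')"
```

```text
f t 33.55 phi 1.9 rad 73.6 Ft -10.09 Fr 4.85 rF -0.743 T.A 3.297 F [-2.93  9.78  5.18] T [ 3.262  0.73  -0.011] w 19.2
```

Emit:
drive_tool([
  [0.0039,0,0.0005,0,0],
  [0.0039,0,0.0007,0,0],
  [0.0039,0,0.0009,0,0],
  [0.0038,0,0.0011,0,0],
])

```text
clock: 33.95
position: [571.1, -157.3, 167.0]
ee_rot: [0.726, -0.687, -0.001, -0.001]
contact_force: [-2.9, 8.4, 8.0]
gripper_width: 19.1
```

```bash
cat >> h.py <<'E'
def smark(n):
    snap('scene',n); return smarkf(n)
def smarkf(n):
    im=cv2.imread(f'pics/{n}.png');P=cloud('scene',np.load(f'pics/{n}.npy'));h=cv2.cvtColor(im,cv2.COLOR_BGR2HSV)
    y=(h[...,0]>20)&(h[...,0]<36)&(h[...,1]>130);q=P[y];q=q[np.linalg.norm(q-C,axis=1)<95]
    r=np.hypot((q-C)@H,q[:,2]-115);q=q[(r>55)&(r<90)];ang=np.degrees(np.arctan2((q-C)@H,q[:,2]-115));print('smark',n,len(q),np.median(ang) if len(q) else None)
E
python3 -c "
from h import *
tq('f');smarkf('s9');smark('s10')"
```

```text
f t 33.95 phi 14.5 rad 73.3 Ft -10.26 Fr 5.60 rF -0.752 T.A 3.063 F [-2.88  8.39  7.98] T [ 3.016  0.946 -0.02 ] w 19.1
smark s9 0 None
smark s10 14 -105.7412525754257
```

```bash
cp log.txt log3.txt; sed -i 's/M3/-119/' fit2.py; python3 fit2.py|head -4; cat >> fit2.py <<'E'
x=[.868];G=rF+sg*.868
for mm in (16.3,-65.5,-119):
    for lo in range(-50,50,20):
        s_=(abs(np.degrees(m)-mm)<1)&(np.degrees(phi)>=lo)&(np.degrees(phi)<lo+20)
        f_=s_&(sg>0);b_=s_&(sg<0)
        if f_.any() and b_.any(): print(mm,'phi',lo+10,'mu',np.degrees(mu[s_].mean()).round(0),'f',rF[f_].mean().round(3),'b',rF[b_].mean().round(3),'mid',((rF[f_].mean()+rF[b_].mean())/2).round(3))
E
python3 fit2.py|tail -13
```

```text
A [ 0.862 -1.783] beta -102.2 +- 4.2 sd 0.081 mark target -77.8
B [ 0.861 -1.688  0.096] beta -96.7 +- 3.9 sd 0.071 mark target -83.3
C [ 0.861 -1.678  0.097  0.002] beta -96.1 +- 5.2 sd 0.071 mark target -83.9
D [ 1.216 -1.715  0.065  0.005  1.179 -0.015  0.364] beta -98.3 +- 4.1 sd 0.059 mark target -81.7
16.3 phi -40 mu -21.0 f -1.089 b 0.801 mid -0.144
16.3 phi -20 mu -1.0 f -1.076 b 0.67 mid -0.203
16.3 phi 0 mu 19.0 f -1.13 b 0.646 mid -0.242
16.3 phi 20 mu 35.0 f -1.06 b 0.655 mid -0.203
16.3 phi 40 mu 51.0 f -1.13 b 0.696 mid -0.217
-65.5 phi -40 mu -99.0 f -0.631 b 1.01 mid 0.19
-65.5 phi -20 mu -82.0 f -0.778 b 0.874 mid 0.048
-65.5 phi 0 mu -64.0 f -0.859 b 0.755 mid -0.052
-65.5 phi 20 mu -48.0 f -0.958 b 0.694 mid -0.132
-65.5 phi 40 mu -31.0 f -1.184 b 0.688 mid -0.248
-119 phi -40 mu -152.0 f -0.706 b 1.132 mid 0.213
-119 phi -20 mu -135.0 f -0.62 b 0.995 mid 0.188
-119 phi 0 mu -121.0 f -0.716 b 0.919 mid 0.102
```

Emit:
drive_tool([
  [0.0038,0,0.0013,0,0],
  [0.0037,0,0.0015,0,0],
  [0.0036,0,0.0017,0,0],
  [0.0035,0,0.0019,0,0],
  [0.0034,0,0.0021,0,0],
  [0.0033,0,0.0023,0,0],
  [0.0032,0,0.0024,0,0],
  [0.003,0,0.0026,0,0],
  [0.0029,0,0.0027,0,0],
  [0,0,0,0,0],
  [0,0,0,0,0],
])

```text
clock: 35.1
position: [572.9, -189.5, 149.5]
ee_rot: [0.726, -0.687, 0.0, -0.0]
contact_force: [-3.5, 3.0, 10.8]
gripper_width: 19.3
```

```bash
python3 -c "
from h import *
st();smark('s11')"
```

```text
t 35.1 pos [ 572.9 -189.5  149.5] h,a,z 50.6 0.1 34.5 w 19.3
yang -176.85 zt [ 0.001  0.    -1.   ] F [-3.5  3.  10.8] T [1.25 1.05 0.01] j [-0.05  0.42 -0.16 -0.   -0.99  0.11]
smark s11 35 -79.86228267927876
```

```bash
cp pics/s11.png pics/final.png; python3 -c "
from h import *
snap('top','t11')
s=arm.read_state();print(s['joint_vel'].round(4),s['contact_force'].round(1),s['gripper_width'])
a=cloud('top',np.load('pics/top0.npy'));b=cloud('top',np.load('pics/t11.npy'))
i0=cv2.imread('pics/top0.png');i1=cv2.imread('pics/t11.png')
cv2.imwrite('pics/cmp.png',np.hstack([i0[120:260,210:420],i1[120:260,210:420]]).repeat(1.0 and 1,0))"
```

```text
[-0.0012  0.0001 -0.0006 -0.     -0.0008 -0.0004] [-3.8  2.6 10.8] 19.143151485964527
```

View pics/cmp.png

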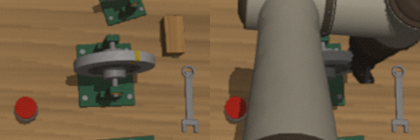

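View pics/final.png

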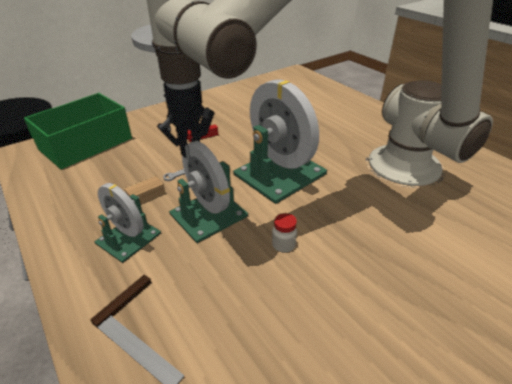

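The scene picture shows the gripper at (190,140) on the middle wheel's rim. The yellow mark is near (222,192), on the near side, and the jar, block and spanner have not moved. I'm handing in.

```bash
python3 -c "
from bench import arm
print(arm.job_done())"
```

```text
the job is handed in; nothing more can be done
None
```

I turned the middle-sized stand's wheel both ways in three grasps, estimated where the heavy side is, and handed in with it at about the bottom, still gripped. `job_done` reports no verdict, so the result is unconfirmed.

- **Finding the heavy side:** I averaged forward and backward turning effort so that the bearing drag cancels. The fits put the heavy side at the bottom when the yellow mark is 78–84° from the top, towards the robot's left.
- **Final position:** the mark measured 80° from the top, towards the robot's left, so the heavy side should be within a few degrees of the bottom (fit error about ±5°). The tolerance is 21°.
- **Last checks (about 35 s of the 67 s):**
    - The fingers were closed on the 20 mm rim, reading 19.1 mm.
    - The wrist force was about 12 N and the joints were still.
    - The spanner, jar and block looked unmoved in the scene picture.
- **What disagreed:**
    - The wheel slipped in the pads, turning only about 0.87–0.89 of the gripper's angle. I used the paint mark as the reference for that reason.
    - The effort included an extra part that depended on gripper angle, which moved the estimate by about 6°.
    - Estimates from single spots in the sweeps spread more widely, from 72° to 99°.
    - A fit using the wrist moment did not make sense and was left out.

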